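Lay tea glasses and spoons for the guests

TASK

Lay the tea for as many guests as there are saucers on the table: lift the nested glasses straight off the stack one at a time and stand one upright in the middle of each saucer, then put one teaspoon from the steel tray into each glass, bowl down, so that its handle leans over the side where the saucer's blue tab is. Glasses and spoons that are not needed stay in the stand and the tray, and the other things on the table stay where they are.

Things in the scene. Friction and masses are not known exactly. Their poses are not given: they have to be found in the camera images.
- glass1_c (a point): lowest of three nested green faceted tea glasses, 140 g (varies). Point on its axis, 44 mm above base and below rim; z up, x square to one of 8 flats. 88 mm tall; 47 mm across flats at the base, 60 at 70 mm up, then an upright band 64 across flats (69 over corners) to the rim. Inside 57 mm wide at the rim, 41 mm below a ledge 38 mm up; floor 5 mm above base
- glass2_c (a point): middle of three nested green faceted tea glasses, 140 g (varies). Point on its axis, 44 mm above base and below rim; z up, x square to one of 8 flats. 88 mm tall; 47 mm across flats at the base, 60 at 70 mm up, then an upright band 64 across flats (69 over corners) to the rim. Inside 57 mm wide at the rim, 41 mm below a ledge 38 mm up; floor 5 mm above base
- glass3_c (a point): top of three nested green faceted tea glasses, 140 g (varies). Point on its axis, 44 mm above base and below rim; z up, x square to one of 8 flats. 88 mm tall; 47 mm across flats at the base, 60 at 70 mm up, then an upright band 64 across flats (69 over corners) to the rim. Inside 57 mm wide at the rim, 41 mm below a ledge 38 mm up; floor 5 mm above base
- stand: fixed steel stand, 104 mm wide, 50 mm tall, holding the nested stack; origin at the centre of its underside, on the stack's axis; lowest glass's base 12 mm up. Nested, each rim stands 38 mm above the rim below (50 mm above the stand's for the lowest), resting on an inner ledge with 0.5 mm play in the tapered walls, which bind by friction when it is pulled or pushed sideways: pull straight up; free after about 60 mm
- spoon1_c (a point): bright silver-coloured teaspoon in the steel tray, 165 mm long, 35 g. Point half-way along; z points from the bowl to the handle end, x is its thin direction (5 mm), y its width (handle 9 mm; round bowl 24 mm at the lower end). It leans 20 degrees from upright on the tray's notched rail; prongs beside the handle reach 100 mm above the table. It comes out straight up
- spoon1_top (a point): handle end of spoon1, axes as for spoon1_c
- spoon1_foot (a point): centre of the bowl of spoon1, 12 mm from its lower end, axes as for spoon1_c
- spoon2_c (a point): bright silver-coloured teaspoon in the steel tray, 165 mm long, 35 g. Point half-way along; z points from the bowl to the handle end, x is its thin direction (5 mm), y its width (handle 9 mm; round bowl 24 mm at the lower end). It leans 20 degrees from upright on the tray's notched rail; prongs beside the handle reach 100 mm above the table. It comes out straight up
- spoon2_top (a point): handle end of spoon2, axes as for spoon2_c
- spoon2_foot (a point): centre of the bowl of spoon2, 12 mm from its lower end, axes as for spoon2_c
- spoon3_c (a point): bright silver-coloured teaspoon in the steel tray, 165 mm long, 35 g. Point half-way along; z points from the bowl to the handle end, x is its thin direction (5 mm), y its width (handle 9 mm; round bowl 24 mm at the lower end). It leans 20 degrees from upright on the tray's notched rail; prongs beside the handle reach 100 mm above the table. It comes out straight up
- spoon3_top (a point): handle end of spoon3, axes as for spoon3_c
- spoon3_foot (a point): centre of the bowl of spoon3, 12 mm from its lower end, axes as for spoon3_c
- rack: fixed dark steel teaspoon tray, 100 x 190 mm, with a rail 94 mm up; origin at the centre of its underside; the three spoons stand 55 mm apart along its y, bowls on the tray, handles leaning towards its +x
- saucer1: loose white saucer, 110 mm wide, flat top 8 mm above its underside, 300 g, with a blue rectangular tab sticking out 24 mm beyond its edge, 32 mm wide; origin at the centre of its underside; x points from the centre to the tab. Two or three saucers are out
- saucer2: loose white saucer, 110 mm wide, flat top 8 mm above its underside, 300 g, with a blue rectangular tab sticking out 24 mm beyond its edge, 32 mm wide; origin at the centre of its underside; x points from the centre to the tab. Two or three saucers are out
- saucer3: loose white saucer, 110 mm wide, flat top 8 mm above its underside, 300 g, with a blue rectangular tab sticking out 24 mm beyond its edge, 32 mm wide; origin at the centre of its underside; x points from the centre to the tab. Two or three saucers are out
- sugar_bowl: blue porcelain sugar bowl with lid, 90 mm wide, 76 mm tall, a bystander; origin at the centre of its underside
- jam_jar: amber glass jam jar with a red lid, 68 mm wide, 79 mm tall, a bystander; origin at the centre of its underside
- tea_tin: low round copper tea tin with a brass lid, 80 mm wide, 58 mm tall, a bystander; origin at the centre of its underside

How it is judged:
At the end, for the whole second after the job is handed in: Each saucer: a glass upright (0.12 rad), within 13 mm of its centre; in it one spoon, bowl down, leaning 0.15-0.75 rad, handle end at least 25 mm out towards the tab and within 32 mm of the line to the tab. Other glasses upright in the stand, other spoons in the tray (((horizontal distance between glass1_c and saucer1 below 0.013 m and z of glass1_c in the frame of saucer1 between 0.046 and 0.058 m and angle between glass1_c's own z axis and vertical below 0.12 rad) or (horizontal distance between glass2_c and saucer1 below 0.013 m and z of glass2_c in the frame of saucer1 between 0.046 and 0.058 m and angle between glass2_c's own z axis and vertical below 0.12 rad) or (horizontal distance between glass3_c and saucer1 below 0.013 m and z of glass3_c in the frame of saucer1 between 0.046 and 0.058 m and angle between glass3_c's own z axis and vertical below 0.12 rad)) and ((horizontal distance between glass1_c and saucer2 below 0.013 m and z of glass1_c in the frame of saucer2 between 0.046 and 0.058 m and angle between glass1_c's own z axis and vertical below 0.12 rad) or (horizontal distance between glass2_c and saucer2 below 0.013 m and z of glass2_c in the frame of saucer2 between 0.046 and 0.058 m and angle between glass2_c's own z axis and vertical below 0.12 rad) or (horizontal distance between glass3_c and saucer2 below 0.013 m and z of glass3_c in the frame of saucer2 between 0.046 and 0.058 m and angle between glass3_c's own z axis and vertical below 0.12 rad)) and ((horizontal distance between glass1_c and saucer3 below 0.013 m and z of glass1_c in the frame of saucer3 between 0.046 and 0.058 m and angle between glass1_c's own z axis and vertical below 0.12 rad) or (horizontal distance between glass2_c and saucer3 below 0.013 m and z of glass2_c in the frame of saucer3 between 0.046 and 0.058 m and angle between glass2_c's own z axis and vertical below 0.12 rad) or (horizontal distance between glass3_c and saucer3 below 0.013 m and z of glass3_c in the frame of saucer3 between 0.046 and 0.058 m and angle between glass3_c's own z axis and vertical below 0.12 rad)) and ((horizontal distance between spoon1_foot and saucer1 below 0.034 m and height (world z) of spoon1_foot below 0.05 m and angle between spoon1_top's own z axis and vertical between 0.15 and 0.75 rad and x of spoon1_top in the frame of saucer1 above 0.025 m and y of spoon1_top in the frame of saucer1 between -0.032 and 0.032 m) or (horizontal distance between spoon2_foot and saucer1 below 0.034 m and height (world z) of spoon2_foot below 0.05 m and angle between spoon2_top's own z axis and vertical between 0.15 and 0.75 rad and x of spoon2_top in the frame of saucer1 above 0.025 m and y of spoon2_top in the frame of saucer1 between -0.032 and 0.032 m) or (horizontal distance between spoon3_foot and saucer1 below 0.034 m and height (world z) of spoon3_foot below 0.05 m and angle between spoon3_top's own z axis and vertical between 0.15 and 0.75 rad and x of spoon3_top in the frame of saucer1 above 0.025 m and y of spoon3_top in the frame of saucer1 between -0.032 and 0.032 m)) and ((horizontal distance between spoon1_foot and saucer2 below 0.034 m and height (world z) of spoon1_foot below 0.05 m and angle between spoon1_top's own z axis and vertical between 0.15 and 0.75 rad and x of spoon1_top in the frame of saucer2 above 0.025 m and y of spoon1_top in the frame of saucer2 between -0.032 and 0.032 m) or (horizontal distance between spoon2_foot and saucer2 below 0.034 m and height (world z) of spoon2_foot below 0.05 m and angle between spoon2_top's own z axis and vertical between 0.15 and 0.75 rad and x of spoon2_top in the frame of saucer2 above 0.025 m and y of spoon2_top in the frame of saucer2 between -0.032 and 0.032 m) or (horizontal distance between spoon3_foot and saucer2 below 0.034 m and height (world z) of spoon3_foot below 0.05 m and angle between spoon3_top's own z axis and vertical between 0.15 and 0.75 rad and x of spoon3_top in the frame of saucer2 above 0.025 m and y of spoon3_top in the frame of saucer2 between -0.032 and 0.032 m)) and ((horizontal distance between spoon1_foot and saucer3 below 0.034 m and height (world z) of spoon1_foot below 0.05 m and angle between spoon1_top's own z axis and vertical between 0.15 and 0.75 rad and x of spoon1_top in the frame of saucer3 above 0.025 m and y of spoon1_top in the frame of saucer3 between -0.032 and 0.032 m) or (horizontal distance between spoon2_foot and saucer3 below 0.034 m and height (world z) of spoon2_foot below 0.05 m and angle between spoon2_top's own z axis and vertical between 0.15 and 0.75 rad and x of spoon2_top in the frame of saucer3 above 0.025 m and y of spoon2_top in the frame of saucer3 between -0.032 and 0.032 m) or (horizontal distance between spoon3_foot and saucer3 below 0.034 m and height (world z) of spoon3_foot below 0.05 m and angle between spoon3_top's own z axis and vertical between 0.15 and 0.75 rad and x of spoon3_top in the frame of saucer3 above 0.025 m and y of spoon3_top in the frame of saucer3 between -0.032 and 0.032 m)) and ((horizontal distance between glass1_c and stand below 0.012 m and angle between glass1_c's own z axis and vertical below 0.12 rad) or (horizontal distance between glass1_c and saucer1 below 0.013 m and z of glass1_c in the frame of saucer1 between 0.046 and 0.058 m and angle between glass1_c's own z axis and vertical below 0.12 rad) or (horizontal distance between glass1_c and saucer2 below 0.013 m and z of glass1_c in the frame of saucer2 between 0.046 and 0.058 m and angle between glass1_c's own z axis and vertical below 0.12 rad) or (horizontal distance between glass1_c and saucer3 below 0.013 m and z of glass1_c in the frame of saucer3 between 0.046 and 0.058 m and angle between glass1_c's own z axis and vertical below 0.12 rad)) and ((horizontal distance between glass2_c and stand below 0.012 m and angle between glass2_c's own z axis and vertical below 0.12 rad) or (horizontal distance between glass2_c and saucer1 below 0.013 m and z of glass2_c in the frame of saucer1 between 0.046 and 0.058 m and angle between glass2_c's own z axis and vertical below 0.12 rad) or (horizontal distance between glass2_c and saucer2 below 0.013 m and z of glass2_c in the frame of saucer2 between 0.046 and 0.058 m and angle between glass2_c's own z axis and vertical below 0.12 rad) or (horizontal distance between glass2_c and saucer3 below 0.013 m and z of glass2_c in the frame of saucer3 between 0.046 and 0.058 m and angle between glass2_c's own z axis and vertical below 0.12 rad)) and ((horizontal distance between glass3_c and stand below 0.012 m and angle between glass3_c's own z axis and vertical below 0.12 rad) or (horizontal distance between glass3_c and saucer1 below 0.013 m and z of glass3_c in the frame of saucer1 between 0.046 and 0.058 m and angle between glass3_c's own z axis and vertical below 0.12 rad) or (horizontal distance between glass3_c and saucer2 below 0.013 m and z of glass3_c in the frame of saucer2 between 0.046 and 0.058 m and angle between glass3_c's own z axis and vertical below 0.12 rad) or (horizontal distance between glass3_c and saucer3 below 0.013 m and z of glass3_c in the frame of saucer3 between 0.046 and 0.058 m and angle between glass3_c's own z axis and vertical below 0.12 rad)) and ((x of spoon1_foot in the frame of rack between -0.05 and 0.05 m and y of spoon1_foot in the frame of rack between -0.085 and 0.085 m and z of spoon1_foot in the frame of rack below 0.035 m and angle between spoon1_foot's own z axis and vertical below 0.6 rad) or (horizontal distance between spoon1_foot and saucer1 below 0.034 m and height (world z) of spoon1_foot below 0.05 m and angle between spoon1_top's own z axis and vertical between 0.15 and 0.75 rad and x of spoon1_top in the frame of saucer1 above 0.025 m and y of spoon1_top in the frame of saucer1 between -0.032 and 0.032 m) or (horizontal distance between spoon1_foot and saucer2 below 0.034 m and height (world z) of spoon1_foot below 0.05 m and angle between spoon1_top's own z axis and vertical between 0.15 and 0.75 rad and x of spoon1_top in the frame of saucer2 above 0.025 m and y of spoon1_top in the frame of saucer2 between -0.032 and 0.032 m) or (horizontal distance between spoon1_foot and saucer3 below 0.034 m and height (world z) of spoon1_foot below 0.05 m and angle between spoon1_top's own z axis and vertical between 0.15 and 0.75 rad and x of spoon1_top in the frame of saucer3 above 0.025 m and y of spoon1_top in the frame of saucer3 between -0.032 and 0.032 m)) and ((x of spoon2_foot in the frame of rack between -0.05 and 0.05 m and y of spoon2_foot in the frame of rack between -0.085 and 0.085 m and z of spoon2_foot in the frame of rack below 0.035 m and angle between spoon2_foot's own z axis and vertical below 0.6 rad) or (horizontal distance between spoon2_foot and saucer1 below 0.034 m and height (world z) of spoon2_foot below 0.05 m and angle between spoon2_top's own z axis and vertical between 0.15 and 0.75 rad and x of spoon2_top in the frame of saucer1 above 0.025 m and y of spoon2_top in the frame of saucer1 between -0.032 and 0.032 m) or (horizontal distance between spoon2_foot and saucer2 below 0.034 m and height (world z) of spoon2_foot below 0.05 m and angle between spoon2_top's own z axis and vertical between 0.15 and 0.75 rad and x of spoon2_top in the frame of saucer2 above 0.025 m and y of spoon2_top in the frame of saucer2 between -0.032 and 0.032 m) or (horizontal distance between spoon2_foot and saucer3 below 0.034 m and height (world z) of spoon2_foot below 0.05 m and angle between spoon2_top's own z axis and vertical between 0.15 and 0.75 rad and x of spoon2_top in the frame of saucer3 above 0.025 m and y of spoon2_top in the frame of saucer3 between -0.032 and 0.032 m)) and ((x of spoon3_foot in the frame of rack between -0.05 and 0.05 m and y of spoon3_foot in the frame of rack between -0.085 and 0.085 m and z of spoon3_foot in the frame of rack below 0.035 m and angle between spoon3_foot's own z axis and vertical below 0.6 rad) or (horizontal distance between spoon3_foot and saucer1 below 0.034 m and height (world z) of spoon3_foot below 0.05 m and angle between spoon3_top's own z axis and vertical between 0.15 and 0.75 rad and x of spoon3_top in the frame of saucer1 above 0.025 m and y of spoon3_top in the frame of saucer1 between -0.032 and 0.032 m) or (horizontal distance between spoon3_foot and saucer2 below 0.034 m and height (world z) of spoon3_foot below 0.05 m and angle between spoon3_top's own z axis and vertical between 0.15 and 0.75 rad and x of spoon3_top in the frame of saucer2 above 0.025 m and y of spoon3_top in the frame of saucer2 between -0.032 and 0.032 m) or (horizontal distance between spoon3_foot and saucer3 below 0.034 m and height (world z) of spoon3_foot below 0.05 m and angle between spoon3_top's own z axis and vertical between 0.15 and 0.75 rad and x of spoon3_top in the frame of saucer3 above 0.025 m and y of spoon3_top in the frame of saucer3 between -0.032 and 0.032 m)) and horizontal distance between any of spoon1_foot, spoon2_foot and saucer1 above 0.034 m and horizontal distance between any of spoon1_foot, spoon3_foot and saucer1 above 0.034 m and horizontal distance between any of spoon2_foot, spoon3_foot and saucer1 above 0.034 m and horizontal distance between any of spoon1_foot, spoon2_foot and saucer2 above 0.034 m and horizontal distance between any of spoon1_foot, spoon3_foot and saucer2 above 0.034 m and horizontal distance between any of spoon2_foot, spoon3_foot and saucer2 above 0.034 m and horizontal distance between any of spoon1_foot, spoon2_foot and saucer3 above 0.034 m and horizontal distance between any of spoon1_foot, spoon3_foot and saucer3 above 0.034 m and horizontal distance between any of spoon2_foot, spoon3_foot and saucer3 above 0.034 m); the robot touches nothing.
It fails at once if two glasses are carried off still nested together ((distance between glass3_c and glass2_c below 0.055 m and distance of each of glass2_c, glass3_c from where it was at the start of the episode above 0.05 m) or (distance between glass2_c and glass1_c below 0.055 m and distance of each of glass1_c, glass2_c from where it was at the start of the episode above 0.05 m)).
It fails at once if a glass in the stack is tipped by more than 0.3 rad ((horizontal distance between glass1_c and stand below 0.02 m and angle between glass1_c's own z axis and vertical above 0.3 rad) or (horizontal distance between glass2_c and stand below 0.02 m and angle between glass2_c's own z axis and vertical above 0.3 rad) or (horizontal distance between glass3_c and stand below 0.02 m and angle between glass3_c's own z axis and vertical above 0.3 rad)).
It fails at once if the sugar bowl, jam jar or tea tin is moved by more than 30 mm (distance of any of sugar_bowl, jam_jar, tea_tin from where it was at the start of the episode above 0.03 m).
Of saucer1, saucer2, saucer3 only 2 to 3 are there at a start; the rules pass over those that are not, and their reading is None.
At some moment in a run one of saucer1, saucer2, saucer3 may be knocked a few centimetres aside while the robot is not near it.
It also fails if it takes over 210 s, if anything falls off the work surface, if the arm or the gripper's body presses on something with over 40 N, if the wrist force passes 120 N, or if a joint passes its speed limit or range.

ROBOT

A 6-joint arm with a two-finger parallel gripper is mounted at the origin on the work surface. World frame = base frame: x ahead of the robot, y to its left, z up, the work surface at z = 0. Lengths are in m, angles in rad, forces in N, time in s.
With the tool pointing down it reaches from about 0.375 to 0.9 m from the base axis. Payload 3.1 kg.
Tool frame: the origin (TCP) lies at the very end of the fingers, on their centre line; the grasp point (between the pads) lies 19 mm behind it (tcp_to_grasp is the distance from the TCP to the grasp point, in m); z points along the fingers, y is the direction in which the jaws open and shut (so a half turn about z gives the same grasp; the last joint's range is limited). The gripper opens to 85 mm and grips with 20 to 120 N. Pads are 22 mm wide; open, the fingers measure 114 mm over their backs; the gripper's body (76 mm by 85 mm) begins 54 mm behind the grasp point. The pads swing forward as they close: fully open they stand 13 mm farther back than shut.
Start: joints at [-1.526, 0.527, 1.433, -0, 1.181, -0.178], TCP at [0.139, -0.609, 0.231] pointing down, gripper open.
Joint ranges: [-3.08, 3.08], [-0.75, 2.2], [0.22, 2.44], [-1.43, 4.57], [0, 2.65], [-2.85, 2.85]. Speed limits (rad/s): [2.79, 2.79, 3.14, 3.14, 3.14, 3.14].

INTERFACE

Orientations are given as a unit quaternion [x, y, z, w].
In Python, from station import sense, snapshot, camera_info, sign_off, tcp_to_grasp gives the robot as it stands.
- The arm moves only by the shell command python3 -m inch 'ROWS' [FORCE]. ROWS is JSON, a list of rows, each a list of 3 entries, a list of its own where there are three numbers: the closure, from -1 (fully open) to 1 (shut), so that 0 is half open, then the shift along the tool's x, y, z normalised to -1 to 1, where 1 is 10 cm, then the turn, a rotation vector about the tool's x, y, z normalised to -1 to 1, where 1 is 360 degrees. In form: [[jaw, [dx, dy, dz], [ax, ay, az]], ...]. A call has 1 to 20 rows; each row is the pose to reach, as a shift and turn from the pose commanded when the call began, along the tool's axes at that moment, turning the shorter way round; what a row does not reach only later rows make up. A row lasts 1/10 s, in which the tool goes at most 50 mm and 8.59 degrees, less where a joint would pass 70% of its speed; a pose out of reach is approached as far as the arm can. A call with a number of a shift or a turn outside -1 to 1 is refused whole. A call with a gripper value outside its range is refused whole. The fingers move at their own pace and stop on an object; FORCE is the grip in N (left out, the last holds). Time passes only in rows, so rows that repeat a pose let the fingers close. It gives the time, the measured TCP pose, the force and the opening at its end, in the units of the state.
- sense(): the state, without advancing time (a new reading comes with each control period).
- snapshot(name): name is "scene" or "top" or "wrist"; returns (picture, depth): 384x512x3 uint8, blue, green, red; 384x512 float32, m along the optical axis (not along the pixel's ray), 0 where there is no reading.
- camera_info(name): a dict with "K" (3x3 intrinsics, pixels), "origin" and "orientation" of the camera in the world. Camera axes: x right, y down, z forward; pixel columns grow to the right and rows downward; lengths in m; the calibration is good to about 2 mm. A picture is of the moment at which its call begins: read the wrist's pose just before it. camera_info takes no time and is no camera call; for the wrist camera it gives the pose at the moment of the call.
- sign_off(): hands the job in, once; it reports no verdict.
The state is a dict: "t": time; "q": joint angles; "qd": joint speeds; "tau": joint torques, N m; "tcp_pos": TCP position; "tool_rot": TCP orientation; "force": force on the tool from outside, world axes, zero at the start; "ft_torque": the same for the moment, N m; "finger_gap": opening from 0.0 (shut) to 1.0 (fully open).
Only numpy, scipy, OpenCV 4.12 (cv2) and the standard library are available. Lean on these libraries where they do the work, as an engineer would, in place of code of your own. Each camera call takes 0.05 s, during which the arm holds its last target.

## Working session

There is one attempt and no reset: what is moved stays moved. The work goes in short steps, Python scripts to look and compute and a shell command to move; the robot and the scene stay as the last step left them, time stands still between calls to the robot, and variables do not carry over. Pictures are saved under pics/ and viewed, and the job is handed in when it is done.

```bash
ls; mkdir -p pics
python3 - <<'E'
from station import *
import cv2,json
print(sense(), tcp_to_grasp)
for n in ["scene","top","wrist"]:
    print(n,camera_info(n))
    p,d=snapshot(n); cv2.imwrite(f"pics/{n}0.png",p)
    import numpy as np; np.save(f"pics/{n}0.npy",d)
E
```

```text
pics
{'t': 0.0, 'q': array([-1.52549050e+00,  5.28468355e-01,  1.43391207e+00,  1.47952457e-05,
        1.18139793e+00, -1.78489629e-01]), 'qd': array([-0.00114323,  0.00130393,  0.00052651, -0.00113505,  0.00182788,
       -0.00073637]), 'tau': array([-2.67959251e-03, -4.42357743e+01, -1.78023612e+01, -5.23277304e-04,
        8.36906140e-03, -9.43153054e-06]), 'tcp_pos': array([ 0.13871343, -0.60867382,  0.23032917]), 'tool_rot': array([ 9.93745700e-01,  1.11661493e-01,  7.95466931e-05, -1.08997141e-03]), 'force': array([-0.22186159,  0.55389682, -0.46760757]), 'ft_torque': array([-0.03147801,  0.04192299, -0.05057271]), 'finger_gap': 0.9977315841663698} 0.0187
scene {'K': array([[458.45634893,   0.        , 256.36821056],
       [  0.        , 458.45634893, 198.61634998],
       [  0.        ,   0.        ,   1.        ]]), 'origin': array([ 1.47187376, -0.36539839,  0.86626487]), 'orientation': array([ 0.75364387,  0.49138206, -0.23836544, -0.3657137 ])}
top {'K': array([[364.70606864,   0.        , 249.71010859],
       [  0.        , 364.70606864, 188.77748297],
       [  0.        ,   0.        ,   1.        ]]), 'origin': array([0.53001283, 0.01156828, 1.3376024 ]), 'orientation': array([-0.7042087 ,  0.70910927, -0.02596493,  0.02408249])}
wrist {'K': array([[305.52373041,   0.        , 246.24928591],
       [  0.        , 305.52373041, 190.94018096],
       [  0.        ,   0.        ,   1.        ]]), 'origin': array([ 0.20630679, -0.59352128,  0.37468529]), 'orientation': array([ 0.77443004, -0.61752202, -0.08618509,  0.10722309])}
```

View pics/scene0.png

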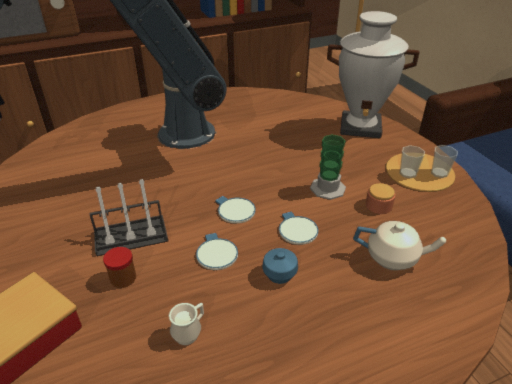

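View pics/top0.png

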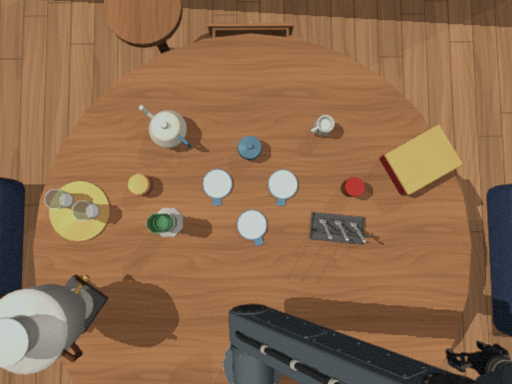

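View pics/wrist0.png

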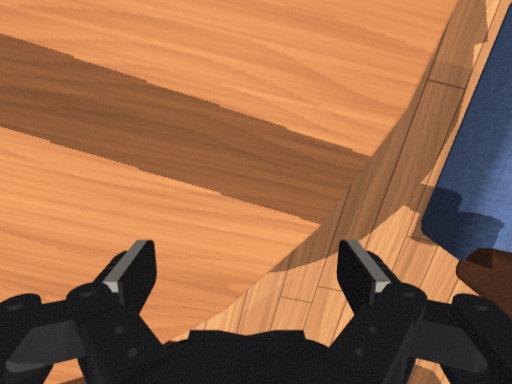

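Three saucers are out, at top-view pixels (217,184), (283,184) and (252,225). The glass stack is at about (165,222), the tray at (338,228) and the jam jar at (354,187). Next I'll enlarge and measure.

```bash
cat > h.py <<'E'
import numpy as np,cv2
from scipy.spatial.transform import Rotation as R
from station import *
def pix2w(ci,u,v,z):
    K=ci["K"];r=R.from_quat(ci["orientation"]).apply([(u-K[0,2])/K[0,0],(v-K[1,2])/K[1,1],1])
    o=np.array(ci["origin"]);return o+r*(z-o[2])/r[2]
def w2pix(ci,p):
    K=ci["K"];c=R.from_quat(ci["orientation"]).inv().apply(np.array(p)-ci["origin"]);c=np.atleast_2d(c)
    return np.c_[K[0,0]*c[:,0]/c[:,2]+K[0,2],K[1,1]*c[:,1]/c[:,2]+K[1,2]]
def cloud(ci,d):
    K=ci["K"];v,u=np.mgrid[:d.shape[0],:d.shape[1]]
    P=np.stack([(u-K[0,2])/K[0,0]*d,(v-K[1,2])/K[1,1]*d,d],-1)
    return R.from_quat(ci["orientation"]).apply(P.reshape(-1,3)).reshape(P.shape)+ci["origin"]
def save(img,name,x0=0,y0=0,x1=512,y1=384,s=1):
    c=img[y0:y1,x0:x1];cv2.imwrite(f"pics/{name}.png",cv2.resize(c,None,fx=s,fy=s,interpolation=cv2.INTER_CUBIC))
def saucers(p,ci,pr=True):
    hsv=cv2.cvtColor(p,cv2.COLOR_BGR2HSV)
    w=((hsv[...,1]<60)&(hsv[...,2]>150)).astype(np.uint8)
    n,l,st,c=cv2.connectedComponentsWithStats(w)
    out=[]
    for i in range(1,n):
        if 300<st[i,4]<1500:
            xy=pix2w(ci,*c[i],0.008)
            out.append((c[i],st[i],xy))
    return out
E
python3 - <<'E'
from h import *
ci=camera_info("top");p=cv2.imread("pics/top0.png");d=np.load("pics/top0.npy")
for s in saucers(p,ci): print(s)
hsv=cv2.cvtColor(p,cv2.COLOR_BGR2HSV)
b=((hsv[...,0]>95)&(hsv[...,0]<125)&(hsv[...,1]>90)&(hsv[...,2]>60)).astype(np.uint8)
n,l,st,c=cv2.connectedComponentsWithStats(b)
for i in range(1,n):
    if st[i,4]>15: print("blue",c[i],st[i],pix2w(ci,*c[i],0.006))
P=cloud(ci,d)
for n,(x0,y0,x1,y1) in dict(stack=(145,208,186,240),rack=(305,205,375,248),sugar=(236,134,264,162),jam=(342,176,367,200),tin=(126,172,153,198)).items():
    q=P[y0:y1,x0:x1].reshape(-1,3); q=q[q[:,2]>0.03]
    print(n,q.min(0).round(3),q.max(0).round(3),np.median(q,0).round(3))
save(p,"t1",140,130,270,240,6);save(p,"t2",260,130,390,250,6)
ps=cv2.imread("pics/scene0.png");save(ps,"s1",80,160,200,260,6);save(ps,"s2",300,130,420,230,6)
E
```

```text
(array([163.77463194, 126.70101925]), array([147, 110,  34,  37, 883], dtype=int32), array([0.85655045, 0.32380865, 0.008     ]))
(array([216.90136571, 183.43854325]), array([203, 169,  29,  30, 659], dtype=int32), array([0.64468324, 0.12756465, 0.008     ]))
(array([282.2996988 , 183.85692771]), array([268, 170,  29,  29, 664], dtype=int32), array([ 0.64151673, -0.11167914,  0.008     ]))
(array([251.40204678, 224.40935673]), array([237, 210,  30,  30, 684], dtype=int32), array([0.49458553, 0.00246416, 0.008     ]))
blue [501.12417062 241.17867299] [ 488  185   24  128 2110] [ 0.42751681 -0.90344124  0.006     ]
blue [  0.61904762 197.52380952] [  0 192   3  11  21] [0.59866237 0.91660665 0.006     ]
stack [0.475 0.012 0.035] [0.538 0.339 1.338] [0.507 0.307 0.128]
rack [ 0.443 -0.391  0.03 ] [0.53  0.012 1.338] [ 0.473 -0.301  0.098]
sugar [ 0.53  -0.034  0.03 ] [0.814 0.053 1.338] [0.768 0.009 0.058]
jam [ 0.53  -0.387  0.03 ] [0.658 0.012 1.338] [ 0.626 -0.349  0.078]
tin [0.53  0.012 0.03 ] [0.681 0.44  1.338] [0.64  0.397 0.057]
```

View pics/t1.png

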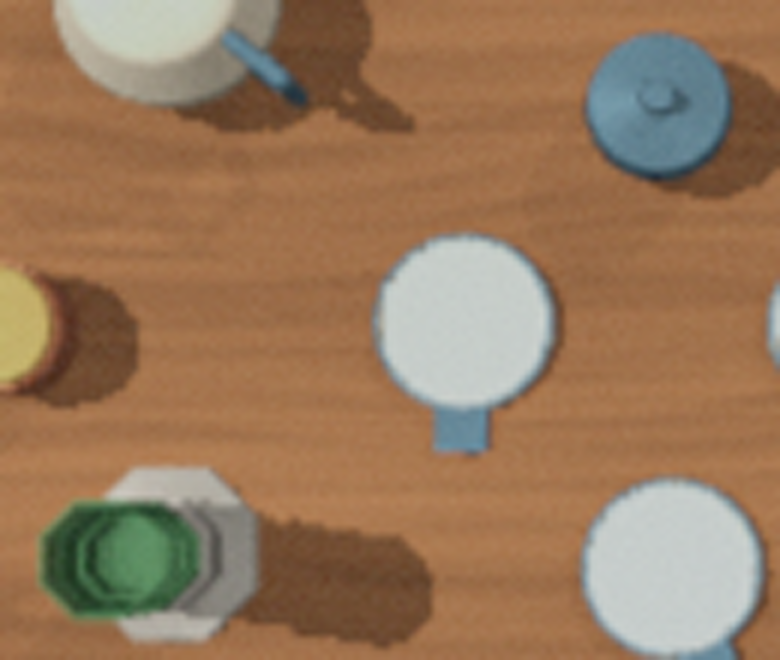

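View pics/t2.png

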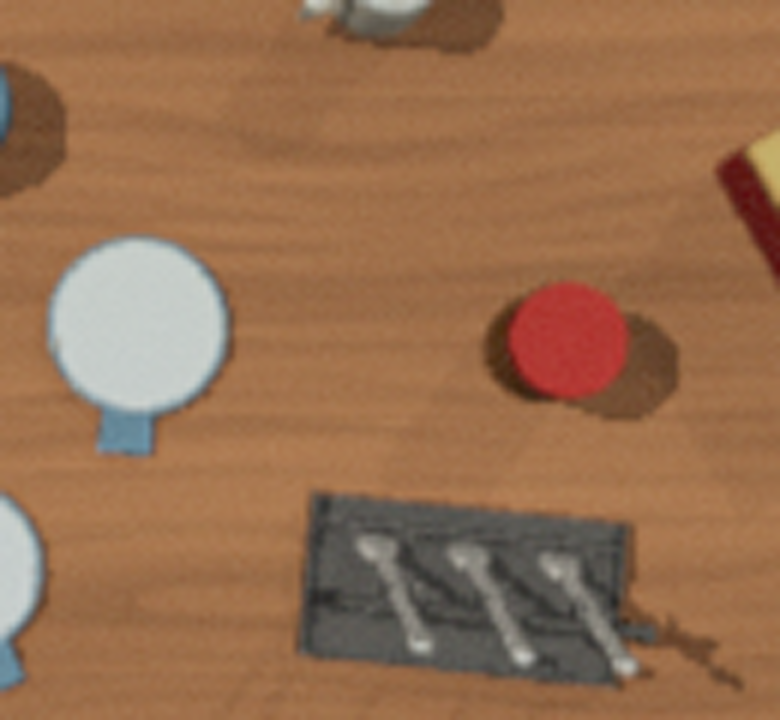

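View pics/s1.png

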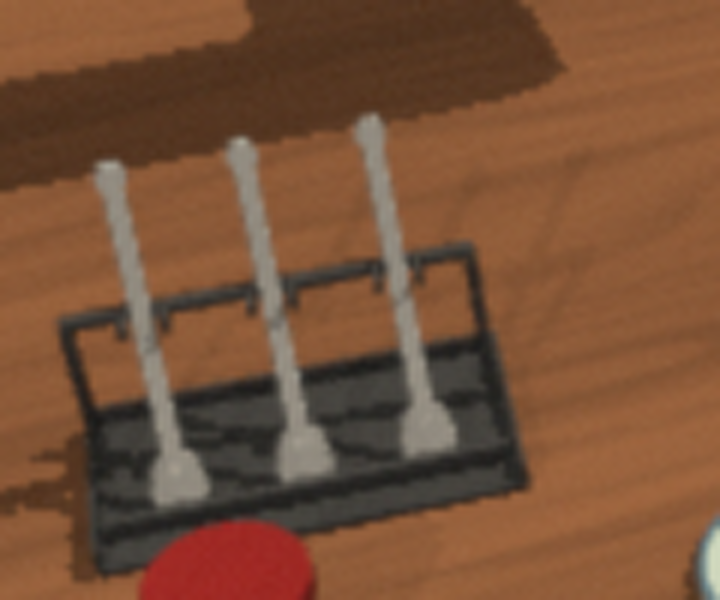

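View pics/s2.png

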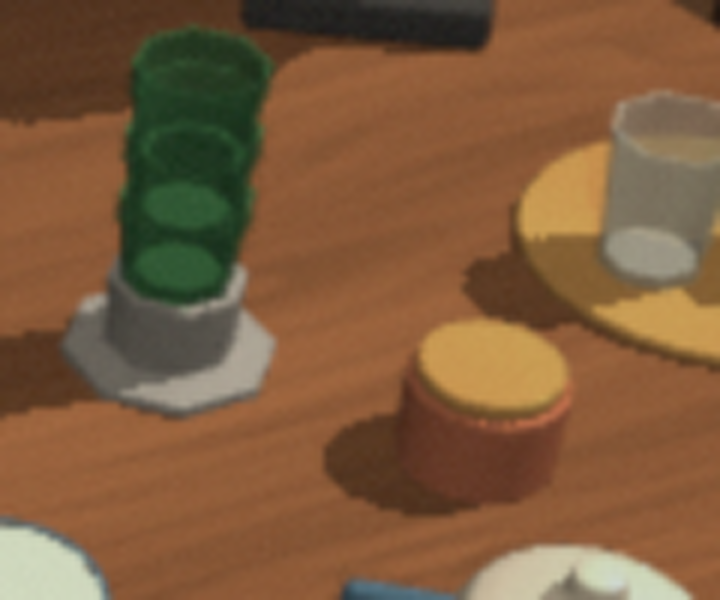

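```bash
cat >> h.py <<'E'
def rotd(yaw,tilt=0,az=0):
    """tool pointing down, tool y at world yaw(deg) ; then tilted by tilt deg so tool z leans toward azimuth az"""
    y=np.array([np.cos(np.radians(yaw)),np.sin(np.radians(yaw)),0]);z=np.array([0,0,-1.]);x=np.cross(y,z)
    M=R.from_matrix(np.c_[x,y,z])
    a=np.radians(az);ax=np.array([np.cos(a),np.sin(a),0])
    return R.from_rotvec(np.cross(z,ax)*np.radians(tilt))*M
def go(pos,rot=None):
    s=sense();r0=R.from_quat(s["tool_rot"]);rot=rot or r0
    d=r0.inv().apply(np.array(pos)-s["tcp_pos"])/0.1
    t=(r0.inv()*rot).as_rotvec()/(2*np.pi)
    print("tcp",s["tcp_pos"].round(4),"t",round(s["t"],1),"gap",round(s["finger_gap"],3),"F",s["force"].round(1),"| shift",d.round(3),"turn",t.round(4))
def yaws():
    s=sense();M=R.from_quat(s["tool_rot"]).as_matrix();print("tool x",M[:,0].round(3),"y",M[:,1].round(3),"z",M[:,2].round(3),"q",s["q"].round(2))
E
python3 - <<'E'
from h import *
ci=camera_info("top")
print("stand",pix2w(ci,168.25,222.3,0.006),"rim3",pix2w(ci,159.9,223.2,0.176))
for b,t in zip([(378,547),(467,555),(560,566)],[(420,647),(523,658),(627,668)]):
    B=pix2w(ci,260+b[0]/6-.4,130+b[1]/6-.4,.018);T=pix2w(ci,260+t[0]/6-.4,130+t[1]/6-.4,.158)
    print(B.round(4),T.round(4),T-B,np.linalg.norm(T-B))
for a,z in [((315,495),.0),((628,525),0),((300,652),0),((618,685),0)]: print("rack",pix2w(ci,260+a[0]/6-.4,130+a[1]/6-.4,z+.005).round(4))
print("tabs",pix2w(ci,216.6,201.3,.006),pix2w(ci,280.8,201.8,.006))
# scene check
cs=camera_info("scene")
for n,z,q in [("rim3",.176,[(.507,.307,.176)]),("stand",.0,[(.5,.3,0)])]: print(n,w2pix(cs,q))
go([.25,-.55,.25],rotd(-90)); yaws()
E
```

```text
stand [0.50430645 0.30462279 0.006     ] rim3 [0.50493349 0.29363902 0.176     ]
[ 0.5061 -0.2543  0.018 ] [ 0.4551 -0.2475  0.158 ] [-0.05098292  0.0068342   0.14      ] 0.14915081041806558
[ 0.5009 -0.3078  0.018 ] [ 0.4489 -0.3026  0.158 ] [-0.05206017  0.00519444  0.14      ] 0.14945649482390366
[ 0.494  -0.3635  0.018 ] [ 0.4432 -0.3581  0.158 ] [-0.05079694  0.00536947  0.14      ] 0.14902738260938797
rack [ 0.5376 -0.2193  0.005 ]
rack [ 0.5181 -0.4092  0.005 ]
rack [ 0.4429 -0.2084  0.005 ]
rack [ 0.4217 -0.4004  0.005 ]
tabs [0.57942427 0.1288821  0.006     ] [ 0.57597328 -0.10550944  0.006     ]
rim3 [[334.00964974 139.47989603]]
stand [[325.07409354 187.19417316]]
tcp [ 0.1387 -0.6089  0.2305] t 0.1 gap 1.001 F [-1.1 -0.1 -0.2] | shift [ 1.216 -0.327 -0.194] turn [-0.0003 -0.      0.0356]
tool x [0.975 0.222 0.   ] y [ 0.222 -0.975 -0.002] z [-0.     0.002 -1.   ] q [-1.53  0.53  1.43 -0.    1.18 -0.18]
```

```bash
python3 -m inch '[[-1,[1,0,-0.5],[0,0,0]],[-1,[1,0,-0.5],[0,0,0]],[-1,[1,0,-0.5],[0,0,0]]]' | tail -5; python3 -m inch '[[-1,[1,-1,-0.4],[0,0,0]],[-1,[1,-1,-0.4],[0,0,0]],[-1,[1,-1,-0.4],[0,0,0]],[-1,[1,-1,-0.4],[0,0,0]]]'|tail -5
python3 - <<'E'
from h import *
go([.46,-.1,.32],rotd(-90));yaws()
E
```

```text
t: 0.45
tcp_pos: [0.2404, -0.587, 0.2838]
tool_rot: [0.994, 0.113, 0.001, 0.002]
force: [-0.4, 0.2, 0.6]
finger_gap: 0.999
t: 0.85
tcp_pos: [0.3139, -0.4631, 0.3228]
tool_rot: [0.993, 0.114, 0.001, -0.0]
force: [0.4, -0.3, -1.4]
finger_gap: 1.003
tcp [ 0.3139 -0.4631  0.3228] t 0.8 gap 1.003 F [ 0.4 -0.3 -1.4] | shift [ 2.248 -3.204  0.033] turn [-0.0001 -0.0002  0.0365]
tool x [0.974 0.227 0.001] y [ 0.227 -0.974 -0.   ] z [ 0.001  0.001 -1.   ] q [-1.18  0.34  1.48  0.    1.32  0.17]
```

```bash
python3 -m inch '[[-1,[1,-1,0],[0,0,0.0365]],[-1,[1,-1,0],[0,0,0.0365]],[-1,[1,-1,0],[0,0,0.0365]],[-1,[1,-1,0],[0,0,0.0365]]]' | tail -5; python3 -m inch '[[-1,[0,-1,0],[0,0,0]],[-1,[0,-1,0],[0,0,0]],[-1,[0,-1,0],[0,0,0]]]'|tail -5;python3 -m inch '[[-1,[0,-1,0],[0,0,0]],[-1,[0,-1,0],[0,0,0]],[-1,[0,-1,0],[0,0,0]]]'|tail -5;python3 -m inch '[[-1,[0,-1,0],[0,0,0]],[-1,[0,-1,0],[0,0,0]],[-1,[0,-1,0],[0,0,0]]]'|tail -5
python3 - <<'E'
from h import *
go([.46,.3,.32],rotd(-90));yaws()
E
```

```text
t: 1.25
tcp_pos: [0.3879, -0.3437, 0.3207]
tool_rot: [1.0, -0.0, -0.0, -0.002]
force: [0.3, -0.3, -1.2]
finger_gap: 1.001
t: 1.55
tcp_pos: [0.3854, -0.243, 0.3204]
tool_rot: [1.0, -0.001, -0.002, -0.002]
force: [-0.4, -0.7, -0.7]
finger_gap: 1.003
t: 1.85
tcp_pos: [0.3863, -0.144, 0.3207]
tool_rot: [1.0, -0.001, -0.001, -0.001]
force: [-0.2, -0.2, -1.0]
finger_gap: 0.998
t: 2.15
tcp_pos: [0.3876, -0.0444, 0.321]
tool_rot: [1.0, 0.0, -0.001, -0.001]
force: [-0.9, 0.2, -0.9]
finger_gap: 1.002
tcp [ 0.3876 -0.0444  0.321 ] t 2.1 gap 1.002 F [-0.9  0.2 -0.9] | shift [ 0.727 -3.444  0.015] turn [-0.0003  0.0002  0.0001]
tool x [ 1.     0.001 -0.002] y [ 0.001 -1.    -0.002] z [-0.002  0.002 -1.   ] q [-0.4   0.08  1.85  0.    1.22  1.17]
```

```bash
python3 -m inch '[[-1,[0.3,-1,0],[0,0,0]],[-1,[0.3,-1,0],[0,0,0]],[-1,[0.3,-1,0],[0,0,0]]]' | tail -4; python3 -m inch '[[-1,[0.2,-1,0],[0,0,0]],[-1,[0.2,-1,0],[0,0,0]],[-1,[0.2,-1,0],[0,0,0]]]'|tail -4;python3 -m inch '[[-1,[0,-1,0],[0,0,0]],[-1,[0,-1,0],[0,0,0]],[-1,[0,-1,0],[0,0,0]],[-1,[0,-1,0],[0,0,0]],[-1,[0,-1,0],[0,0,0]]]'|tail -4
python3 - <<'E'
from h import *
go([.46,.3,.32],rotd(-90));yaws()
ci=camera_info("wrist");p,d=snapshot("wrist");save(p,"w1",0,0,512,384,1.5);cv2.imwrite("pics/w1r.png",p);np.save("pics/w1.npy",d)
print(ci["origin"],w2pix(ci,[[.504,.300,.176],[.504,.3,.138]]))
E
```

```text
tcp_pos: [0.4211, 0.0541, 0.3213]
tool_rot: [1.0, -0.0, 0.001, -0.0]
force: [0.3, -0.9, -0.8]
finger_gap: 0.996
tcp_pos: [0.4418, 0.1542, 0.3211]
tool_rot: [1.0, -0.0, 0.001, -0.0]
force: [-0.4, -1.5, -0.0]
finger_gap: 1.001
tcp_pos: [0.441, 0.2496, 0.321]
tool_rot: [1.0, -0.004, -0.0, 0.001]
force: [-0.8, -0.0, 0.8]
finger_gap: 1.001
tcp [0.441  0.2496 0.321 ] t 3.2 gap 1.001 F [-0.8 -0.   0.8] | shift [ 0.187 -0.505  0.009] turn [ 0.0002  0.0001 -0.0012]
tool x [ 1.    -0.008 -0.   ] y [-0.008 -1.     0.001] z [-0.    -0.001 -1.   ] q [ 0.3   0.26  1.6  -0.    1.27  1.87]
[0.51032934 0.2494905  0.46514716] [[190.41768404 111.7685711 ]
 [196.78171383 110.89253217]]
```

View pics/w1.png

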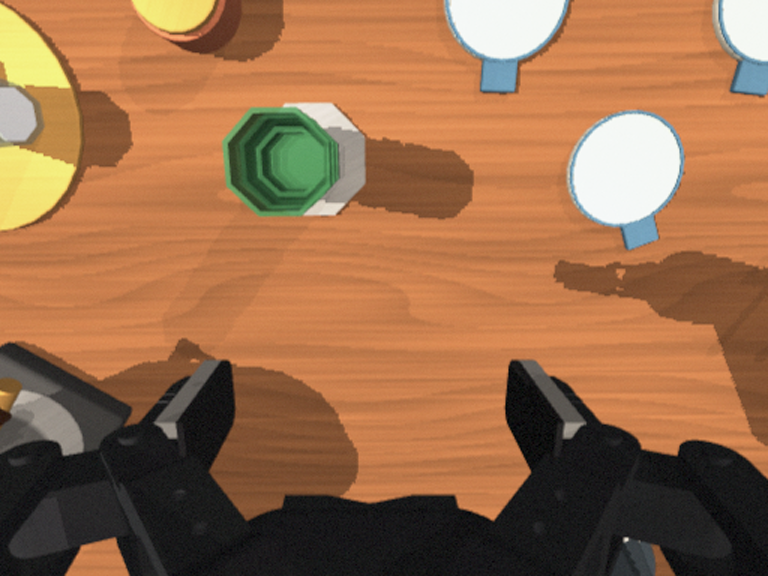

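The rim octagon is centred near (282,161) in the 1.5x wrist view. I'll centre the camera over it.

```bash
python3 -m inch '[[-1,[0,-0.5,0],[0,0,-0.001]],[-1,[0,-0.5,0],[0,0,-0.001]],[-1,[0,-0.5,0],[0,0,-0.001]],[-1,[0,-0.5,0],[0,0,-0.001]],[-1,[0,-0.5,0],[0,0,-0.001]]]'|tail -4
python3 - <<'E'
from h import *
ci=camera_info("wrist");p,d=snapshot("wrist");save(p,"w2",180,60,310,170,6);cv2.imwrite("pics/w2r.png",p);np.save("pics/w2.npy",d)
print(ci["origin"],w2pix(ci,[[.504,.300,.176],[.504,.3,.138]]))
P=cloud(ci,d);q=P[60:170,180:310].reshape(-1,3)
for lo,hi in [(.170,.182),(.130,.142),(.04,.06),(.0,.012)]:
    m=q[(q[:,2]>lo)&(q[:,2]<hi)];print(lo,len(m),m.min(0).round(4),m.max(0).round(4))
m=q[(q[:,2]>.170)&(q[:,2]<.182)][:,:2].astype(np.float32)
rc=cv2.minAreaRect(m*1000);print(rc)
# octagon fit: support width min over angle
for a in range(0,46,3):
    w=[]
    for k in range(4):
        n=np.array([np.cos(np.radians(a+45*k)),np.sin(np.radians(a+45*k))]);t=m@n;w.append((t.max()-t.min())*1000)
    print(a,np.round(w,1))
E
```

```text
tcp_pos: [0.4406, 0.3005, 0.3213]
tool_rot: [1.0, -0.001, -0.0, 0.0]
force: [-0.2, -0.1, -0.6]
finger_gap: 1.001
[0.50997037 0.30067258 0.46556411] [[246.54817106 111.05457432]
 [246.46288221 110.27368018]]
0.17 968 [0.4757 0.2733 0.17  ] [0.5392 0.3373 0.1787]
0.13 324 [0.4819 0.2798 0.13  ] [0.5327 0.331  0.142 ]Traceback (most recent call last):
  File "<stdin>", line 6, in <module>
    return umr_minimum(a, axis, None, out, keepdims, initial, where)
ValueError: zero-size array to reduction operation minimum which has no identity
```

View pics/w2.png

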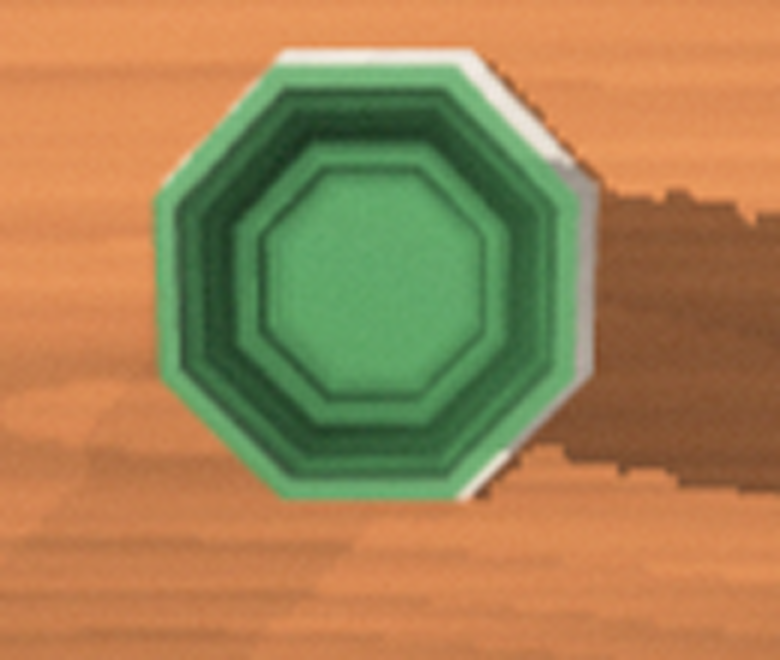

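Run:
```python
from h import *
ci=camera_info("wrist");d=np.load("pics/w2.npy")
print(pix2w(ci,241.0,106.6,.176))
P=cloud(ci,d);q=P[60:170,180:310].reshape(-1,3)
m=q[(q[:,2]>.171)&(q[:,2]<.182)][:,:2]
for a in (-4,-2,0,2,4):
    w=[];c=[]
    for k in range(4):
        n=np.array([np.cos(np.radians(a+45*k)),np.sin(np.radians(a+45*k))]);t=m@n;w.append((t.max()-t.min())*1000);c.append((t.max()+t.min())/2)
    print(a,np.round(w,1),np.round(c,4))
go([.507,.3015,.22],rotd(-90))
```

```text
[0.50795617 0.30529608 0.176     ]
-4 [64.8 65.  64.5 64.9] [ 0.4849  0.5834  0.34   -0.1025]
-2 [64.1 64.2 63.9 64.2] [ 0.4965  0.5795  0.323  -0.1228]
0 [63.5 63.7 64.  63.6] [ 0.5075  0.5749  0.3055 -0.1429]
2 [64.2 64.3 64.5 64.1] [ 0.5179  0.5696  0.2876 -0.1627]
4 [65.  65.1 65.1 64.8] [ 0.5277  0.5636  0.2693 -0.1825]
tcp [0.4406 0.3007 0.3214] t 3.9 gap 1.0 F [-0.5  0.4 -0.6] | shift [ 0.664 -0.009  1.014] turn [ 0.0001  0.     -0.0001]
```

Run:
```python
from h import *
ci=camera_info("wrist");d=np.load("pics/w2.npy");P=cloud(ci,d)-sense()["tcp_pos"]
for u in range(135,156,4):print(u,[tuple(P[v,u].round(3)) for v in (235,242,246,250,256,264,274)])
```

```text
135 [(np.float64(-0.138), np.float64(0.183), np.float64(-0.32)), (np.float64(0.011), np.float64(0.049), np.float64(0.021)), (np.float64(0.012), np.float64(0.047), np.float64(0.026)), (np.float64(0.012), np.float64(0.046), np.float64(0.03)), (np.float64(0.011), np.float64(0.044), np.float64(0.034)), (np.float64(0.01), np.float64(0.043), np.float64(0.038)), (np.float64(0.007), np.float64(0.042), np.float64(0.041))]
139 [(np.float64(-0.138), np.float64(0.176), np.float64(-0.32)), (np.float64(0.011), np.float64(0.047), np.float64(0.022)), (np.float64(0.011), np.float64(0.046), np.float64(0.025)), (np.float64(0.011), np.float64(0.045), np.float64(0.028)), (np.float64(0.012), np.float64(0.042), np.float64(0.035)), (np.float64(0.009), np.float64(0.043), np.float64(0.036)), (np.float64(0.005), np.float64(0.043), np.float64(0.036))]
143 [(np.float64(-0.138), np.float64(0.17), np.float64(-0.32)), (np.float64(0.011), np.float64(0.045), np.float64(0.022)), (np.float64(0.012), np.float64(0.044), np.float64(0.026)), (np.float64(0.011), np.float64(0.043), np.float64(0.029)), (np.float64(0.009), np.
[... 713 characters left out ...]
, np.float64(0.042), np.float64(0.02)), (np.float64(0.007), np.float64(0.043), np.float64(0.02)), (np.float64(0.004), np.float64(0.043), np.float64(0.021)), (np.float64(0.0), np.float64(0.043), np.float64(0.021)), (np.float64(-0.004), np.float64(0.043), np.float64(0.023))]
155 [(np.float64(-0.138), np.float64(0.15), np.float64(-0.321)), (np.float64(-0.151), np.float64(0.151), np.float64(-0.321)), (np.float64(-0.158), np.float64(0.152), np.float64(-0.321)), (np.float64(-0.165), np.float64(0.152), np.float64(-0.321)), (np.float64(0.001), np.float64(0.043), np.float64(0.015)), (np.float64(-0.003), np.float64(0.043), np.float64(0.016)), (np.float64(-0.007), np.float64(0.043), np.float64(0.018))]
```

```bash
python3 -m inch '[[-1,[0.67,-0.05,0],[0,0,0]],[-1,[0.67,-0.05,0],[0,0,0]],[-1,[0.67,-0.05,0],[0,0,0]],[-1,[0.67,-0.05,1],[0,0,0]],[-1,[0.67,-0.05,1],[0,0,0]],[-1,[0.67,-0.05,1],[0,0,0]],[-1,[0.67,-0.05,1],[0,0,0]]]'|tail -4
python3 - <<'E'
from h import *
go([.5078,.3055,.141],rotd(-90))
E
```

```text
tcp_pos: [0.5068, 0.3067, 0.2216]
tool_rot: [1.0, 0.0, -0.001, 0.0]
force: [0.2, -0.1, 0.5]
finger_gap: 1.0
tcp [0.5068 0.3067 0.2216] t 4.5 gap 1.0 F [ 0.2 -0.1  0.5] | shift [0.012 0.011 0.806] turn [0.0001 0.0003 0.0001]
```

```bash
python3 -m inch '[[-1,[0.01,0.01,0.3],[0,0,0]],[-1,[0.01,0.01,0.6],[0,0,0]],[-1,[0.01,0.01,0.8],[0,0,0]],[-1,[0.01,0.01,0.8],[0,0,0]],[-1,[0.01,0.01,0.8],[0,0,0]]]'|tail -4
python3 - <<'E'
from h import *
go([.5078,.3055,.141],rotd(-90))
E
python3 -m inch '[[0.3,[0,0,0],[0,0,0]],[0.3,[0,0,0],[0,0,0]],[0.3,[0,0,0],[0,0,0]],[0.3,[0,0,0],[0,0,0]],[0.3,[0,0,0],[0,0,0]],[0.3,[0,0,0],[0,0,0]],[0.3,[0,0,0],[0,0,0]],[0.3,[0,0,0],[0,0,0]]]' 30
```

```text
tcp_pos: [0.5103, 0.3067, 0.1441]
tool_rot: [1.0, 0.0, 0.002, -0.001]
force: [0.2, 1.0, 1.1]
finger_gap: 1.003
tcp [0.5103 0.3067 0.1441] t 5.0 gap 1.003 F [0.2 1.  1.1] | shift [-0.025  0.012  0.031] turn [-0.0003 -0.0007  0.0001]
t: 5.85
tcp_pos: [0.5102, 0.3065, 0.1439]
tool_rot: [1.0, 0.0, 0.002, -0.001]
force: [0.4, -0.6, 7.7]
finger_gap: 0.746
```

```bash
python3 -m inch '[[0.4,[0,0,0],[0,0,0]],[0.4,[0,0,0],[0,0,0]],[0.4,[0,0,-0.1],[0,0,0]],[0.4,[0,0,-0.2],[0,0,0]],[0.4,[0,0,-0.3],[0,0,0]],[0.4,[0,0,-0.4],[0,0,0]],[0.4,[0,0,-0.5],[0,0,0]],[0.4,[0,0,-0.6],[0,0,0]],[0.4,[0,0,-0.7],[0,0,0]],[0.4,[0,0,-0.8],[0,0,0]],[0.4,[0,0,-0.9],[0,0,0]],[0.4,[0,0,-1],[0,0,0]],[0.4,[0,0,-1],[0,0,0]]]' 50
python3 - <<'E'
from h import *
go([.5078,.3055,.26],rotd(-90))
p,d=snapshot("scene");save(p,"s3",280,60,400,220,4)
E
```

```text
t: 7.15
tcp_pos: [0.5095, 0.3064, 0.2432]
tool_rot: [1.0, 0.0, 0.002, -0.001]
force: [-0.0, 1.1, -1.6]
finger_gap: 0.742
tcp [0.5095 0.3064 0.2432] t 7.2 gap 0.742 F [-0.   1.1 -1.6] | shift [-0.016  0.009 -0.168] turn [-0.0002 -0.0005  0.0001]
```

View pics/s3.png

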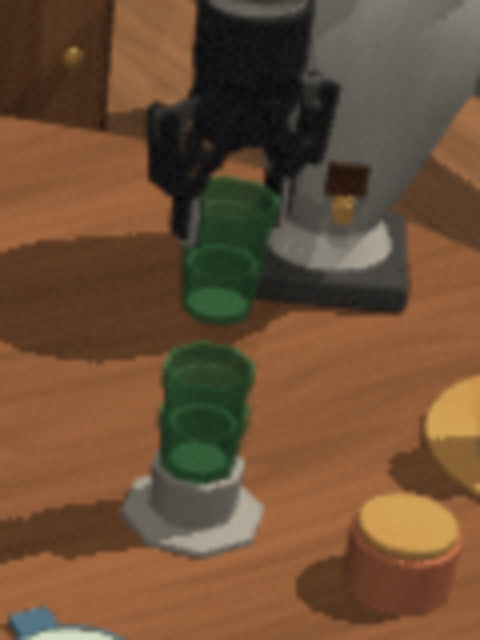

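```bash
python3 -m inch '[[0.4,[0.35,0.45,-0.1],[0,0,0]],[0.4,[0.67,0.9,-0.1],[0,0,0]],[0.4,[0.67,0.9,-0.1],[0,0,0]],[0.4,[0.67,0.9,-0.1],[0,0,0]]]'|tail -4
python3 - <<'E'
from h import *
p,d=snapshot("top");ci=camera_info("top")
for s in saucers(p,ci): print(s[0],s[2])
save(p,"t3",130,110,300,250,4)
go([.644,.1276,.25],rotd(-90))
E
```

```text
tcp_pos: [0.5765, 0.214, 0.2506]
tool_rot: [1.0, -0.002, -0.0, 0.0]
force: [1.4, 0.7, -1.6]
finger_gap: 0.737
[164.52012712 126.74682203] [0.85636087 0.32105227 0.008     ]
[216.82238806 183.38507463] [0.64488149 0.12785334 0.008     ]
[282.22747415 183.82422452] [ 0.6416386  -0.11141641  0.008     ]
[251.25416036 224.8774584 ] [0.49289789 0.00301332 0.008     ]
tcp [0.5751 0.2155 0.2504] t 7.7 gap 0.74 F [-0.8  0.8 -2.6] | shift [0.69  0.878 0.002] turn [-0.0001  0.0004 -0.0002]
```

View pics/t3.png

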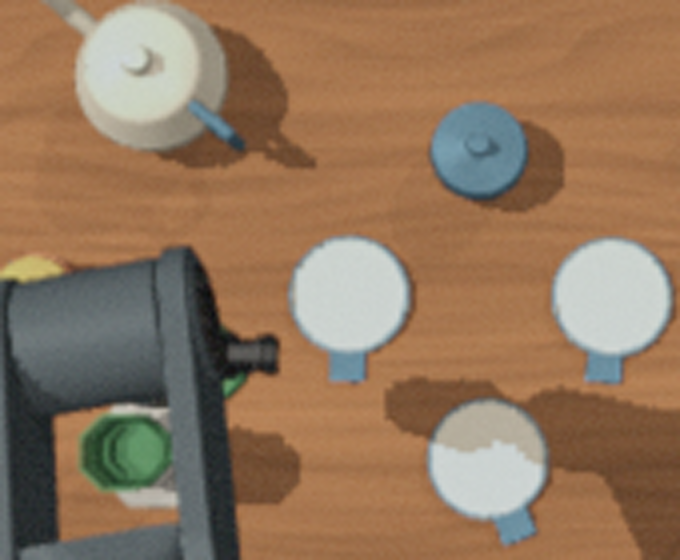

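Run:
```python
from h import *
ci=camera_info("top");d=np.load("pics/top0.npy");P=cloud(ci,d)
q=P[200:250,135:195].reshape(-1,3)
m=q[(q[:,2]>.168)&(q[:,2]<.185)];print(len(m),m.min(0),m.max(0),(m.min(0)+m.max(0))/2)
ci,d=camera_info("wrist"),None
d,p=snapshot("wrist")[::-1]
save(p,"w3",0,0,512,384,1.5)
P=cloud(ci,d)
hsv=cv2.cvtColor(p,cv2.COLOR_BGR2HSV);w=((hsv[...,1]<60)&(hsv[...,2]>150)).astype(np.uint8)
n,l,st,c=cv2.connectedComponentsWithStats(w)
for i in range(1,n):
    if st[i,4]>800: print(st[i],pix2w(ci,*c[i],.008))
```

```text
89 [0.47700515 0.27409066 0.16830289] [0.53736318 0.33919958 0.18028431] [0.50718417 0.30664512 0.1742936 ]
[ 277   56   85   90 6005] [0.64833708 0.12708648 0.008     ]
[ 475   63   37   86 2407] [ 0.63845392 -0.0897569   0.008     ]
[ 140  172   73   44 1384] [0.53813343 0.31530421 0.008     ]
[ 367  182   77   72 4310] [4.96502565e-01 4.78670855e-04 8.00000000e-03]
```

View pics/w3.png

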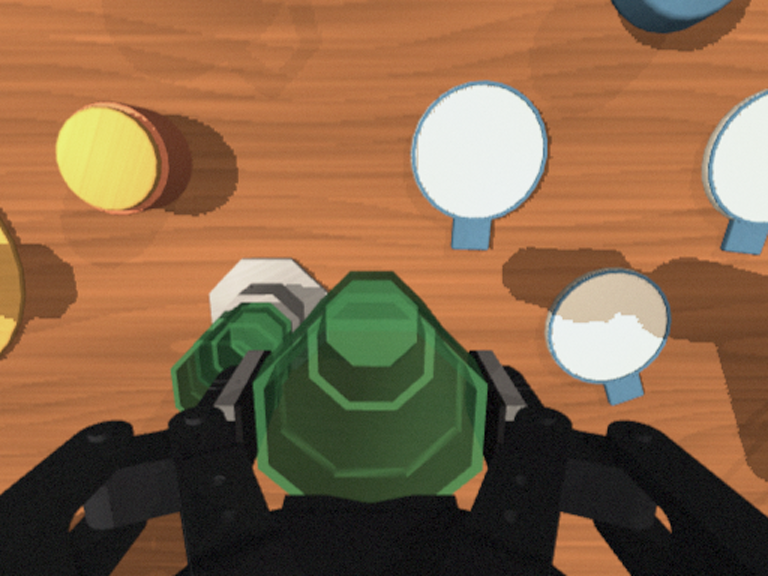

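```bash
python3 -m inch '[[0.4,[0.4,0.45,0],[0,0,0]],[0.4,[0.72,0.87,0],[0,0,0]],[0.4,[0.72,0.87,0],[0,0,0]],[0.4,[0.72,0.87,0.3],[0,0,0]],[0.4,[0.72,0.87,0.7],[0,0,0]],[0.4,[0.72,0.87,0.9],[0,0,0]],[0.4,[0.72,0.87,1],[0,0,0]],[0.4,[0.72,0.87,1],[0,0,0]],[0.4,[0.72,0.87,1],[0,0,0]],[0.4,[0.72,0.87,1],[0,0,0]]]'|tail -4
python3 - <<'E'
from h import *
go([.648,.1278,.066],rotd(-90))
E
```

```text
tcp_pos: [0.6486, 0.1297, 0.1532]
tool_rot: [1.0, 0.001, 0.002, -0.0]
force: [-0.3, -0.5, -0.7]
finger_gap: 0.738
tcp [0.6486 0.1297 0.1532] t 8.7 gap 0.738 F [-0.3 -0.5 -0.7] | shift [-0.009  0.019  0.872] turn [-0.     -0.0005  0.0002]
```

```bash
python3 -m inch '[[0.4,[0,0.02,0.2],[0,0,0]],[0.4,[0,0.02,0.4],[0,0,0]],[0.4,[0,0.02,0.6],[0,0,0]],[0.4,[0,0.02,0.75],[0,0,0]],[0.4,[0,0.02,0.8],[0,0,0]],[0.4,[0,0.02,0.84],[0,0,0]],[0.4,[0,0.02,0.86],[0,0,0]],[0.4,[0,0.02,0.88],[0,0,0]],[0.4,[0,0.02,0.88],[0,0,0]],[0.4,[0,0.02,0.88],[0,0,0]],[0.4,[0,0.02,0.88],[0,0,0]]]'|tail -4
```

```text
tcp_pos: [0.6485, 0.1271, 0.065]
tool_rot: [1.0, 0.0, 0.001, -0.0]
force: [-1.9, 0.3, 5.9]
finger_gap: 0.737
```

```bash
python3 -m inch '[[-0.6,[0,0,0],[0,0,0]],[-0.7,[0,0,0],[0,0,0]],[-0.85,[0,0,0],[0,0,0]],[-1,[0,0,0],[0,0,0]],[-1,[0,0,0],[0,0,0]],[-1,[0,0,0],[0,0,0]],[-1,[0,0,-0.3],[0,0,0]],[-1,[0,0,-0.6],[0,0,0]],[-1,[0,0,-1],[0,0,0]],[-1,[0,0,-1],[0,0,0]],[-1,[0,0,-1],[0,0,0]]]'|tail -4;python3 -m inch '[[-1,[-0.6,-0.7,-1],[0,0,0]],[-1,[-0.6,-0.7,-1],[0,0,0]],[-1,[-0.6,-0.7,-1],[0,0,0]],[-1,[-0.6,-0.7,-1],[0,0,0]],[-1,[-0.6,-0.7,-1],[0,0,0]]]'|tail -4
python3 - <<'E'
from h import *
ci=camera_info("wrist");p,d=snapshot("wrist");P=cloud(ci,d)
m=P.reshape(-1,3);m=m[(m[:,2]>.090)&(m[:,2]<.104)&(abs(m[:,0]-.65)<.07)&(abs(m[:,1]-.128)<.07)];print(len(m),(m.min(0)+m.max(0))/2,m.max(0)-m.min(0))
save(p,"w4",0,0,512,384,1.5)
go([.507,.3062,.25],rotd(-90))
E
```

```text
tcp_pos: [0.6482, 0.1271, 0.1646]
tool_rot: [1.0, 0.0, 0.001, -0.0]
force: [0.1, -0.1, -0.7]
finger_gap: 0.999
tcp_pos: [0.5867, 0.1972, 0.2623]
tool_rot: [1.0, 0.001, -0.001, 0.0]
force: [0.6, 0.2, -0.5]
finger_gap: 1.0
934 [0.64601624 0.12589397 0.09492361] [0.06334617 0.06457067 0.0098358 ]
tcp [0.5867 0.1966 0.2614] t 11.4 gap 1.001 F [ 0.2 -0.  -0.3] | shift [-0.796 -1.097  0.115] turn [0.0002 0.0005 0.0001]
```

View pics/w4.png

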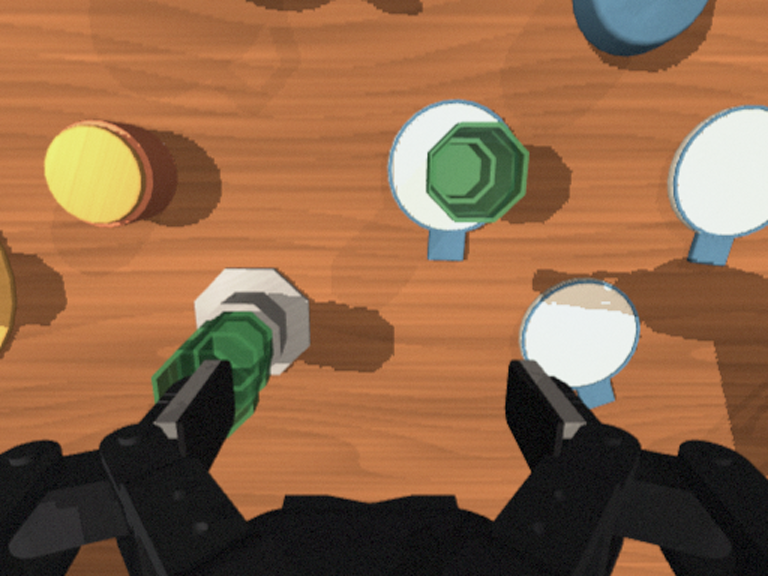

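Glass 3 stands at (0.646, 0.126), centred on its saucer. Next is the middle glass.

```bash
python3 -m inch '[[-1,[-0.4,-0.5,0.1],[0,0,0]],[-1,[-0.79,-1,0.1],[0,0,0]],[-1,[-0.79,-1,0.1],[0,0,0]],[-1,[-0.79,-1,0.1],[0,0,0]]]'|tail -4;python3 -m inch '[[-1,[0,-0.12,0],[0,0,0]],[-1,[0,-0.12,0],[0,0,0]],[-1,[0,-0.12,0.3],[0,0,0]],[-1,[0,-0.12,0.5],[0,0,0]],[-1,[0,-0.12,0.5],[0,0,0]],[-1,[0,-0.12,0.5],[0,0,0]]]'|tail -4
python3 - <<'E'
from h import *
go([.508,.3062,.105],rotd(-90))
E
```

```text
tcp_pos: [0.5052, 0.2983, 0.2504]
tool_rot: [1.0, 0.002, -0.003, 0.001]
force: [0.3, -0.7, 0.0]
finger_gap: 0.998
tcp_pos: [0.5094, 0.3082, 0.203]
tool_rot: [1.0, -0.0, -0.0, 0.0]
force: [1.1, -0.2, 0.2]
finger_gap: 1.001
tcp [0.5094 0.3082 0.203 ] t 12.4 gap 1.001 F [ 1.1 -0.2  0.2] | shift [-0.013  0.02   0.98 ] turn [ 0.0001  0.0001 -0.0001]
```

```bash
python3 -m inch '[[-1,[-0.01,0.02,0.3],[0,0,0]],[-1,[-0.01,0.02,0.6],[0,0,0]],[-1,[-0.01,0.02,0.85],[0,0,0]],[-1,[-0.01,0.02,0.97],[0,0,0]],[-1,[-0.01,0.02,0.97],[0,0,0]],[-1,[-0.01,0.02,0.97],[0,0,0]],[-1,[-0.01,0.02,0.97],[0,0,0]],[0.3,[-0.01,0.02,0.97],[0,0,0]],[0.3,[-0.01,0.02,0.97],[0,0,0]],[0.3,[-0.01,0.02,0.97],[0,0,0]],[0.3,[-0.01,0.02,0.97],[0,0,0]],[0.3,[-0.01,0.02,0.97],[0,0,0]],[0.3,[-0.01,0.02,0.97],[0,0,0]],[0.3,[-0.01,0.02,0.97],[0,0,0]],[0.3,[-0.01,0.02,0.97],[0,0,0]]]' 30
```

```text
t: 13.95
tcp_pos: [0.5083, 0.3071, 0.1076]
tool_rot: [1.0, 0.0, 0.001, -0.0]
force: [-0.4, -0.5, 6.4]
finger_gap: 0.743
```

```bash
python3 -m inch '[[0.4,[0,0,0],[0,0,0]],[0.4,[0,0,0],[0,0,0]],[0.4,[0,0,-0.1],[0,0,0]],[0.4,[0,0,-0.2],[0,0,0]],[0.4,[0,0,-0.3],[0,0,0]],[0.4,[0,0,-0.4],[0,0,0]],[0.4,[0,0,-0.5],[0,0,0]],[0.4,[0,0,-0.6],[0,0,0]],[0.4,[0,0,-0.7],[0,0,0]],[0.4,[0,0,-0.8],[0,0,0]],[0.4,[0,0,-0.9],[0,0,0]],[0.4,[0,0,-1],[0,0,0]],[0.4,[0,0,-1],[0,0,0]]]' 50; python3 -m inch '[[0.4,[0,0,-0.5],[0,0,0]],[0.4,[0,0,-0.5],[0,0,0]],[0.4,[0,0.4,-0.5],[0,0,0]],[0.4,[0.2,0.9,-0.5],[0,0,0]],[0.4,[0.2,0.9,-0.5],[0,0,0]],[0.4,[0.2,0.9,-0.5],[0,0,0]]]'
python3 - <<'E'
from h import *
go([.643,-.1115,.25],rotd(-90))
p,d=snapshot("scene");save(p,"s4",190,60,400,260,3)
p,d=snapshot("top");ci=camera_info("top")
for s in saucers(p,ci): print(s[0],s[2])
E
```

```text
t: 15.25
tcp_pos: [0.5085, 0.3074, 0.2081]
tool_rot: [1.0, 0.0, 0.002, -0.001]
force: [-0.2, 0.4, -1.1]
finger_gap: 0.74
t: 15.85
tcp_pos: [0.5279, 0.2157, 0.2559]
tool_rot: [1.0, -0.001, -0.0, -0.0]
force: [-0.3, -0.2, -1.9]
finger_gap: 0.739
tcp [0.5279 0.2157 0.2559] t 15.8 gap 0.739 F [-0.3 -0.2 -1.9] | shift [1.159 3.269 0.058] turn [-0.      0.0001 -0.0004]
[164.03504929 126.70427163] [0.85653206 0.32284624 0.008     ]
[217.2734375  184.56770833] [0.6405298  0.12620701 0.008     ]
[282.25481481 183.85185185] [ 0.64153648 -0.11151512  0.008     ]
[251.49698795 224.20331325] [0.4953277  0.00211406 0.008     ]
```

View pics/s4.png

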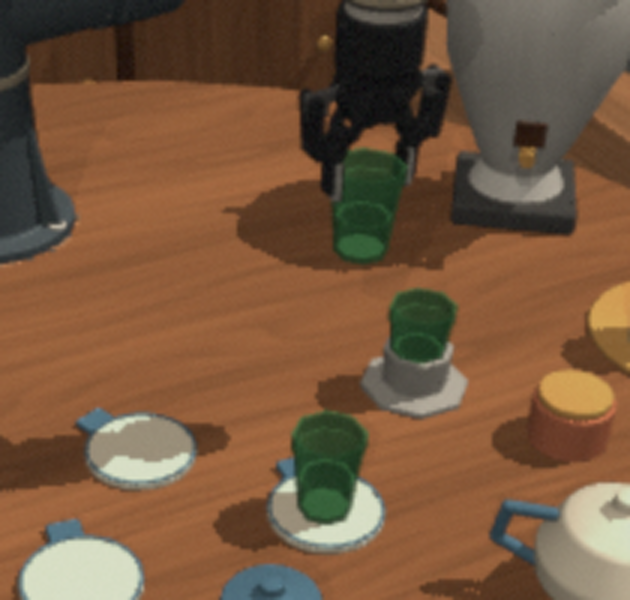

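One glass is held and one is left in the stand. I'll carry it to saucer B.

```bash
python3 -m inch '[[0.4,[0.2,0.5,0],[0,0,0]],[0.4,[0.4,1,0],[0,0,0]],[0.4,[0.4,1,0],[0,0,0]],[0.4,[0.4,1,0],[0,0,0]]]'|tail -4;python3 -m inch '[[0.4,[0.4,1,0],[0,0,0]],[0.4,[0.4,1,0],[0,0,0]],[0.4,[0.4,1,0],[0,0,0]],[0.4,[0.4,1,0],[0,0,0]]]'|tail -4;python3 -m inch '[[0.4,[0.2,0.5,0],[0,0,0]],[0.4,[0.3,0.9,0],[0,0,0]],[0.4,[0.3,0.9,0],[0,0,0]],[0.4,[0.3,0.9,0],[0,0,0]]]'|tail -4
python3 - <<'E'
from h import *
go([.643,-.1115,.155],rotd(-90))
ci=camera_info("wrist");p,d=snapshot("wrist")
hsv=cv2.cvtColor(p,cv2.COLOR_BGR2HSV);w=((hsv[...,1]<60)&(hsv[...,2]>150)).astype(np.uint8)
n,l,st,c=cv2.connectedComponentsWithStats(w)
for i in range(1,n):
    if st[i,4]>800: print(st[i],pix2w(ci,*c[i],.008))
save(p,"w5")
E
```

```text
tcp_pos: [0.5679, 0.1168, 0.2559]
tool_rot: [1.0, -0.0, -0.0, -0.0]
force: [-0.8, 0.6, -0.8]
finger_gap: 0.738
tcp_pos: [0.6076, 0.0177, 0.2559]
tool_rot: [1.0, 0.0, -0.0, -0.001]
force: [0.2, 0.8, -2.1]
finger_gap: 0.737
tcp_pos: [0.6371, -0.0708, 0.2558]
tool_rot: [1.0, 0.001, -0.001, -0.001]
force: [0.2, -0.5, -1.3]
finger_gap: 0.743
tcp [ 0.6371 -0.0708  0.2558] t 17.1 gap 0.743 F [ 0.2 -0.5 -1.3] | shift [0.061 0.409 1.007] turn [-0.0003  0.0003  0.0002]
[  54  111   79   81 2670] [0.65398492 0.11491159 0.008     ]
[ 239  115   81   80 4830] [ 0.64617081 -0.11418456  0.008     ]
```

View pics/w5.png

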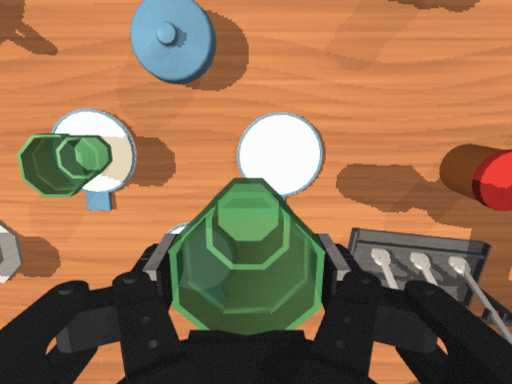

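```bash
python3 -m inch '[[0.4,[0.07,0.42,0],[0,0,0]],[0.4,[0.07,0.42,0],[0,0,0]],[0.4,[0.07,0.42,0.2],[0,0,0]],[0.4,[0.07,0.42,0.5],[0,0,0]],[0.4,[0.07,0.42,0.8],[0,0,0]],[0.4,[0.07,0.42,1],[0,0,0]],[0.4,[0.07,0.42,1],[0,0,0]],[0.4,[0.07,0.42,1],[0,0,0]],[0.4,[0.07,0.42,1],[0,0,0]]]'|tail -4
python3 - <<'E'
from h import *
go([.6455,-.113,.066],rotd(-90))
E
```

```text
tcp_pos: [0.6459, -0.1141, 0.1581]
tool_rot: [1.0, 0.001, 0.001, 0.0]
force: [0.6, 0.3, -1.3]
finger_gap: 0.738
tcp [ 0.6459 -0.1141  0.1581] t 18.1 gap 0.738 F [ 0.6  0.3 -1.3] | shift [-0.006 -0.012  0.921] turn [ 0.0001 -0.0005  0.0003]
```

```bash
python3 -m inch '[[0.4,[0,0,0.2],[0,0,0]],[0.4,[0,0,0.4],[0,0,0]],[0.4,[0,0,0.6],[0,0,0]],[0.4,[0,0,0.77],[0,0,0]],[0.4,[0,0,0.85],[0,0,0]],[0.4,[0,0,0.88],[0,0,0]],[0.4,[0,0,0.91],[0,0,0]],[0.4,[0,0,0.93],[0,0,0]],[0.4,[0,0,0.93],[0,0,0]],[0.4,[0,0,0.93],[0,0,0]],[0.4,[0,0,0.93],[0,0,0]]]'|tail -4
```

```text
tcp_pos: [0.646, -0.1152, 0.0663]
tool_rot: [1.0, 0.0, 0.002, 0.0]
force: [-2.2, -0.1, 7.2]
finger_gap: 0.737
```

```bash
python3 -m inch '[[-0.6,[0,0,0],[0,0,0]],[-0.7,[0,0,0],[0,0,0]],[-0.85,[0,0,0],[0,0,0]],[-1,[0,0,0],[0,0,0]],[-1,[0,0,0],[0,0,0]],[-1,[0,0,0],[0,0,0]],[-1,[0,0,-0.3],[0,0,0]],[-1,[0,0,-0.6],[0,0,0]],[-1,[0,0,-1],[0,0,0]],[-1,[0,0,-1],[0,0,0]],[-1,[0,0,-1],[0,0,0]]]'|tail -4;python3 -m inch '[[-1,[-0.4,-0.9,-0.5],[0,0,0]],[-1,[-0.4,-1,-0.9],[0,0,0]],[-1,[-0.4,-1,-0.9],[0,0,0]],[-1,[-0.4,-1,-0.9],[0,0,0]]]'|tail -4
python3 - <<'E'
from h import *
ci=camera_info("wrist");p,d=snapshot("wrist");P=cloud(ci,d)
m=P.reshape(-1,3);m=m[(m[:,2]>.090)&(m[:,2]<.104)&(abs(m[:,0]-.645)<.07)&(abs(m[:,1]+.113)<.07)];print(len(m),(m.min(0)+m.max(0))/2,m.max(0)-m.min(0))
save(p,"w6")
go([.507,.3062,.25],rotd(-90))
E
```

```text
tcp_pos: [0.6453, -0.1151, 0.1645]
tool_rot: [1.0, 0.0, 0.001, 0.0]
force: [-0.2, -0.1, -0.3]
finger_gap: 0.999
tcp_pos: [0.6048, -0.0117, 0.2561]
tool_rot: [1.0, 0.002, 0.002, -0.0]
force: [1.2, -0.1, 0.6]
finger_gap: 0.999
1024 [ 0.64585563 -0.11683442  0.09485331] [0.06328411 0.06492721 0.00967801]
tcp [ 0.6045 -0.0134  0.2541] t 20.8 gap 1.002 F [ 0.1 -0.2 -0.4] | shift [-0.964 -3.199  0.038] turn [ 0.0001 -0.0002  0.0006]
```

View pics/w6.png

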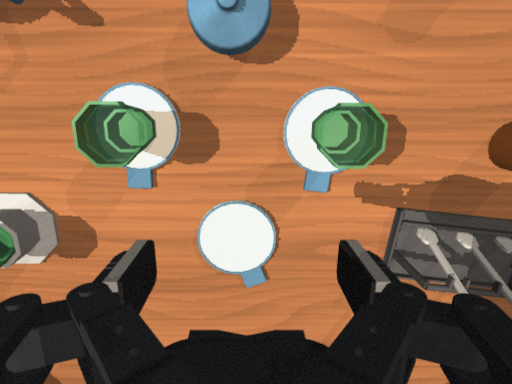

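```bash
python3 -m inch '[[-1,[-0.3,-0.5,0],[0,0,0]],[-1,[-0.4,-1,0],[0,0,0]],[-1,[-0.4,-1,0],[0,0,0]]]'|tail -4;python3 -m inch '[[-1,[-0.3,-1,0],[0,0,0]],[-1,[-0.3,-1,0],[0,0,0]],[-1,[-0.3,-1,0],[0,0,0]]]'|tail -4;python3 -m inch '[[-1,[-0.25,-1,0],[0,0,0]],[-1,[-0.25,-1,0],[0,0,0]],[-1,[-0.25,-1,0],[0,0,0]],[-1,[-0.25,-1,0],[0,0,0]]]'|tail -4
python3 - <<'E'
from h import *
go([.508,.3062,.155],rotd(-90))
E
```

```text
tcp_pos: [0.5613, 0.0882, 0.2505]
tool_rot: [1.0, 0.002, -0.004, -0.001]
force: [0.5, -0.8, -0.1]
finger_gap: 1.003
tcp_pos: [0.532, 0.1883, 0.251]
tool_rot: [1.0, 0.003, -0.003, -0.0]
force: [-0.2, -0.6, -0.2]
finger_gap: 0.997
tcp_pos: [0.5093, 0.2847, 0.2515]
tool_rot: [1.0, 0.001, -0.001, 0.001]
force: [-0.6, 0.1, -1.2]
finger_gap: 1.0
tcp [0.5093 0.2847 0.2515] t 21.8 gap 1.0 F [-0.6  0.1 -1.2] | shift [-0.011 -0.217  0.964] turn [0.0003 0.0004 0.0004]
```

```bash
python3 -m inch '[[-1,[-0.01,-0.2,0],[0,0,0]],[-1,[-0.01,-0.2,0],[0,0,0]],[-1,[-0.01,-0.2,0],[0,0,0]],[-1,[-0.01,-0.2,0.4],[0,0,0]],[-1,[-0.01,-0.2,0.8],[0,0,0]],[-1,[-0.01,-0.2,0.95],[0,0,0]],[-1,[-0.01,-0.2,0.95],[0,0,0]],[-1,[-0.01,-0.2,0.95],[0,0,0]]]'|tail -4
python3 - <<'E'
from h import *
go([.508,.3062,.067],rotd(-90))
E
```

```text
tcp_pos: [0.5093, 0.3038, 0.1585]
tool_rot: [1.0, -0.0, 0.0, 0.0]
force: [0.3, 1.1, -0.2]
finger_gap: 1.001
tcp [0.5093 0.3038 0.1585] t 22.6 gap 1.001 F [ 0.3  1.1 -0.2] | shift [-0.013 -0.024  0.915] turn [ 0.     -0.     -0.0001]
```

```bash
python3 -m inch '[[-1,[-0.01,-0.03,0.3],[0,0,0]],[-1,[-0.01,-0.03,0.6],[0,0,0]],[-1,[-0.01,-0.03,0.8],[0,0,0]],[-1,[-0.01,-0.03,0.9],[0,0,0]],[-1,[-0.01,-0.03,0.9],[0,0,0]],[-1,[-0.01,-0.03,0.9],[0,0,0]],[-1,[-0.01,-0.03,0.9],[0,0,0]],[0.3,[-0.01,-0.03,0.9],[0,0,0]],[0.3,[-0.01,-0.03,0.9],[0,0,0]],[0.3,[-0.01,-0.03,0.9],[0,0,0]],[0.3,[-0.01,-0.03,0.9],[0,0,0]],[0.3,[-0.01,-0.03,0.9],[0,0,0]],[0.3,[-0.01,-0.03,0.9],[0,0,0]],[0.3,[-0.01,-0.03,0.9],[0,0,0]],[0.3,[-0.01,-0.03,0.9],[0,0,0]]]' 30
```

```text
t: 24.05
tcp_pos: [0.5082, 0.3067, 0.0697]
tool_rot: [1.0, 0.001, 0.001, 0.001]
force: [0.9, -4.8, 7.1]
finger_gap: 0.745
```

```bash
python3 -m inch '[[0.4,[0,0,0],[0,0,0]],[0.4,[0,0,0],[0,0,0]],[0.4,[0,0,-0.1],[0,0,0]],[0.4,[0,0,-0.2],[0,0,0]],[0.4,[0,0,-0.3],[0,0,0]],[0.4,[0,0,-0.4],[0,0,0]],[0.4,[0,0,-0.5],[0,0,0]],[0.4,[0,0,-0.6],[0,0,0]],[0.4,[0,0,-0.7],[0,0,0]],[0.4,[0,0,-0.8],[0,0,0]],[0.4,[0,0,-0.9],[0,0,0]],[0.4,[0,0,-1],[0,0,0]],[0.4,[0,0,-1],[0,0,0]]]' 50; python3 -m inch '[[0.4,[0,0,-0.7],[0,0,0]],[0.4,[0,0,-0.7],[0,0,0]],[0.4,[0,0.4,-0.7],[0,0,0]],[0.4,[0,1,-0.7],[0,0,0]],[0.4,[0,1,-0.7],[0,0,0]],[0.4,[0,1,-0.7],[0,0,0]]]'
python3 - <<'E'
from h import *
go([.496,.002,.24],rotd(-90))
p,d=snapshot("top");ci=camera_info("top")
for s in saucers(p,ci): print(s[0],s[2])
p,d=snapshot("wrist");ci=camera_info("wrist");save(p,"w7")
E
```

```text
t: 25.35
tcp_pos: [0.5085, 0.3084, 0.1701]
tool_rot: [1.0, 0.0, 0.002, -0.001]
force: [0.3, 0.1, -1.2]
finger_gap: 0.742
t: 25.95
tcp_pos: [0.5074, 0.2064, 0.2381]
tool_rot: [1.0, -0.001, -0.001, 0.0]
force: [-0.0, 0.3, -2.0]
finger_gap: 0.741
tcp [0.5074 0.2064 0.2381] t 25.9 gap 0.741 F [-0.   0.3 -2. ] | shift [-0.108  2.044 -0.019] turn [ 0.      0.0002 -0.0004]
[163.99781421 126.8010929 ] [0.85616965 0.32298035 0.008     ]
[217.2734375 184.5      ] [0.64077825 0.12620683 0.008     ]
[279.16886544 185.72295515] [ 0.63474613 -0.10013374  0.008     ]
[251.45022971 223.8101072 ] [0.49675006 0.00227333 0.008     ]
```

View pics/w7.png

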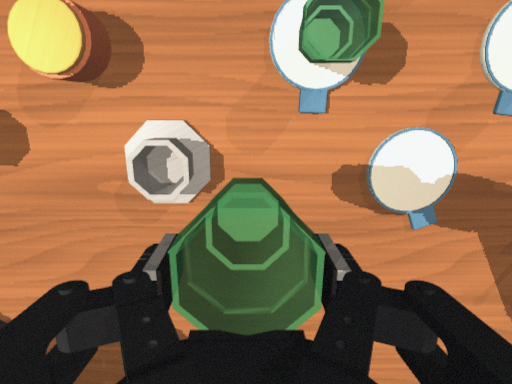

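```bash
python3 -m inch '[[0.4,[-0.05,0.5,0],[0,0,0]],[0.4,[-0.1,1,0],[0,0,0]],[0.4,[-0.1,1,0],[0,0,0]]]'|tail -4;python3 -m inch '[[0.4,[0,0.5,0],[0,0,0]],[0.4,[0,0.7,0],[0,0,0]],[0.4,[0,0.7,0],[0,0,0]],[0.4,[0,0.7,0],[0,0,0]]]'|tail -4
python3 - <<'E'
from h import *
go([.497,.002,.155],rotd(-90))
p,d=snapshot("top");ci=camera_info("top")
for s in saucers(p,ci): print(s[0],s[2])
p,d=snapshot("wrist");ci=camera_info("wrist");save(p,"w8")
hsv=cv2.cvtColor(p,cv2.COLOR_BGR2HSV);w=((hsv[...,1]<60)&(hsv[...,2]>150)).astype(np.uint8)
n,l,st,c=cv2.connectedComponentsWithStats(w)
for i in range(1,n):
    if st[i,4]>800: print(st[i],pix2w(ci,*c[i],.008))
E
```

```text
tcp_pos: [0.4975, 0.1049, 0.238]
tool_rot: [1.0, -0.001, -0.001, 0.001]
force: [0.7, 1.1, -1.2]
finger_gap: 0.741
tcp_pos: [0.498, 0.0392, 0.2382]
tool_rot: [1.0, 0.0, 0.0, -0.001]
force: [-0.2, 0.5, -0.9]
finger_gap: 0.744
tcp [0.498  0.0392 0.2382] t 26.8 gap 0.744 F [-0.2  0.5 -0.9] | shift [-0.011  0.373  0.832] turn [-0.0002 -0.      0.0002]
[164.09170306 126.70960699] [0.8565107 0.3226367 0.008    ]
[217.39895013 184.54855643] [0.64059695 0.12574806 0.008     ]
[279.10263158 185.62894737] [ 0.63509269 -0.09989582  0.008     ]
[165.67539267 221.34293194] [0.50787157 0.31355317 0.008     ]
[ 123    0   91   80 2918] [0.62863725 0.11377453 0.008     ]
[ 338    0   87   84 3507] [ 0.63004833 -0.09856056  0.008     ]
[   0  111   64   84 1955] [0.51684614 0.3068199  0.008     ]
[ 235  122   84   81 4720] [ 0.50277377 -0.00121221  0.008     ]
```

View pics/w8.png

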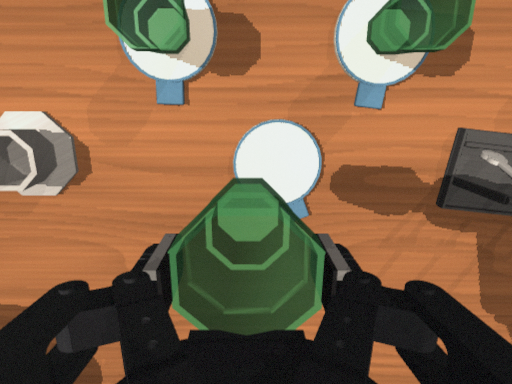

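```bash
python3 - <<'E'
from h import *
ci=camera_info("wrist");print(pix2w(ci,277.5,163,.008))
E
python3 -m inch '[[0.4,[-0.01,0.38,0],[0,0,0]],[0.4,[-0.01,0.38,0],[0,0,0]],[0.4,[-0.01,0.38,0.2],[0,0,0]],[0.4,[-0.01,0.38,0.5],[0,0,0]],[0.4,[-0.01,0.38,0.8],[0,0,0]],[0.4,[-0.01,0.38,0.8],[0,0,0]],[0.4,[-0.01,0.38,0.8],[0,0,0]],[0.4,[-0.01,0.38,0.8],[0,0,0]]]'|tail -4
python3 - <<'E'
from h import *
go([.497,.002,.066],rotd(-90))
E
```

```text
[0.49704881 0.00078528 0.008     ]
tcp_pos: [0.498, 0.0004, 0.1597]
tool_rot: [1.0, 0.001, 0.001, 0.0]
force: [1.1, 0.3, -1.0]
finger_gap: 0.74
tcp [4.980e-01 4.000e-04 1.597e-01] t 27.6 gap 0.74 F [ 1.1  0.3 -1. ] | shift [-0.012 -0.017  0.937] turn [ 0.0001 -0.0005  0.0003]
```

```bash
python3 -m inch '[[0.4,[-0.01,-0.01,0.2],[0,0,0]],[0.4,[-0.01,-0.01,0.4],[0,0,0]],[0.4,[-0.01,-0.01,0.6],[0,0,0]],[0.4,[-0.01,-0.01,0.77],[0,0,0]],[0.4,[-0.01,-0.01,0.85],[0,0,0]],[0.4,[-0.01,-0.01,0.89],[0,0,0]],[0.4,[-0.01,-0.01,0.92],[0,0,0]],[0.4,[-0.01,-0.01,0.945],[0,0,0]],[0.4,[-0.01,-0.01,0.945],[0,0,0]],[0.4,[-0.01,-0.01,0.945],[0,0,0]],[0.4,[-0.01,-0.01,0.945],[0,0,0]]]'|tail -4
```

```text
tcp_pos: [0.4967, 0.0008, 0.0659]
tool_rot: [1.0, 0.0, 0.002, 0.0]
force: [-2.0, 0.5, 9.3]
finger_gap: 0.738
```

```bash
python3 -m inch '[[-0.6,[0,0,0],[0,0,0]],[-0.7,[0,0,0],[0,0,0]],[-0.85,[0,0,0],[0,0,0]],[-1,[0,0,0],[0,0,0]],[-1,[0,0,0],[0,0,0]],[-1,[0,0,0],[0,0,0]],[-1,[0,0,-0.3],[0,0,0]],[-1,[0,0,-0.6],[0,0,0]],[-1,[0,0,-1],[0,0,0]],[-1,[0,0,-1],[0,0,0]],[-1,[0,0,-1],[0,0,0]]]'|tail -4;python3 -m inch '[[-1,[-0.4,0.5,-0.5],[0,0,0]],[-1,[-0.7,0.8,-1],[0,0,0]],[-1,[-0.7,0.8,-1],[0,0,0]],[-1,[-0.7,0.8,-1],[0,0,0]],[-1,[-0.7,0.8,-1],[0,0,0]]]'|tail -4
python3 - <<'E'
from h import *
ci=camera_info("wrist");p,d=snapshot("wrist");P=cloud(ci,d)
for x,y in [(.646,.126),(.645,-.115),(.497,.001)]:
  m=P.reshape(-1,3);m=m[(m[:,2]>.090)&(m[:,2]<.104)&(abs(m[:,0]-x)<.07)&(abs(m[:,1]-y)<.06)];print(len(m))
  if len(m):print((m.min(0)+m.max(0))/2,m.max(0)-m.min(0))
save(p,"w9")
go([.42,-.2,.3],rotd(-90));yaws()
E
```

```text
tcp_pos: [0.496, 0.0009, 0.1645]
tool_rot: [1.0, 0.0, 0.001, 0.0]
force: [0.2, 0.3, -1.1]
finger_gap: 1.0
tcp_pos: [0.4251, -0.0792, 0.2631]
tool_rot: [1.0, -0.001, -0.0, -0.0]
force: [-0.2, 0.8, -0.1]
finger_gap: 1.007
0
0
969
[ 0.49618366 -0.00054692  0.09493191] [0.06362922 0.064403   0.00979276]
tcp [ 0.425  -0.0786  0.2624] t 30.4 gap 1.001 F [-0.6 -0.1 -0.1] | shift [-0.051  1.213 -0.378] turn [-0.0003  0.0004 -0.    ]
tool x [ 1.    -0.    -0.002] y [-0.    -1.    -0.002] z [-0.002  0.002 -1.   ] q [-0.44  0.22  1.85  0.    1.07  1.13]
```

View pics/w9.png

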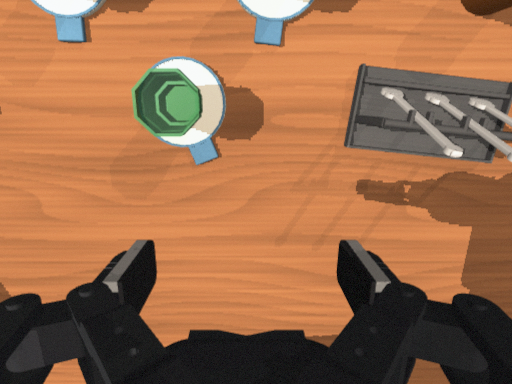

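All three glasses are centred on their saucers. I'll look at the spoons from above next.

```bash
python3 -m inch '[[-1,[-0.2,1,-0.4],[0,0,0]],[-1,[-0.2,1,-0.4],[0,0,0]],[-1,[-0.2,1,-0.4],[0,0,0]]]'|tail -4;python3 -m inch '[[-1,[0,1,0],[0,0,0]],[-1,[0,1,0],[0,0,0]],[-1,[0,1,0],[0,0,0]],[-1,[0,1,0],[0,0,0]],[-1,[0,1,0],[0,0,0]]]'|tail -4
python3 - <<'E'
from h import *
yaws()
ci=camera_info("wrist");p,d=snapshot("wrist");np.save("pics/w10.npy",d);cv2.imwrite("pics/w10r.png",p);save(p,"w10",170,60,340,190,4.5);print(ci)
go([.42,-.2,.3],rotd(-90))
E
```

```text
tcp_pos: [0.4069, -0.1826, 0.3037]
tool_rot: [1.0, -0.001, 0.0, 0.001]
force: [0.7, 0.9, -0.3]
finger_gap: 0.999
tcp_pos: [0.4057, -0.2769, 0.3021]
tool_rot: [1.0, 0.001, -0.001, -0.002]
force: [-0.2, 0.9, -0.1]
finger_gap: 0.998
tool x [ 1.     0.002 -0.003] y [ 0.002 -1.    -0.004] z [-0.003  0.004 -1.   ] q [-0.83  0.26  1.66  0.    1.22  0.74]
{'K': array([[305.52373041,   0.        , 246.24928591],
       [  0.        , 305.52373041, 190.94018096],
       [  0.        ,   0.        ,   1.        ]]), 'origin': array([ 0.47534654, -0.27715646,  0.44611454]), 'orientation': array([ 0.70132953, -0.69915459, -0.09921334,  0.09734713])}
tcp [ 0.4058 -0.2769  0.3026] t 31.2 gap 1.0 F [ 0.1 -0.1  0.6] | shift [ 0.145 -0.768  0.028] turn [-0.0005  0.0003  0.0004]
```

View pics/w10.png

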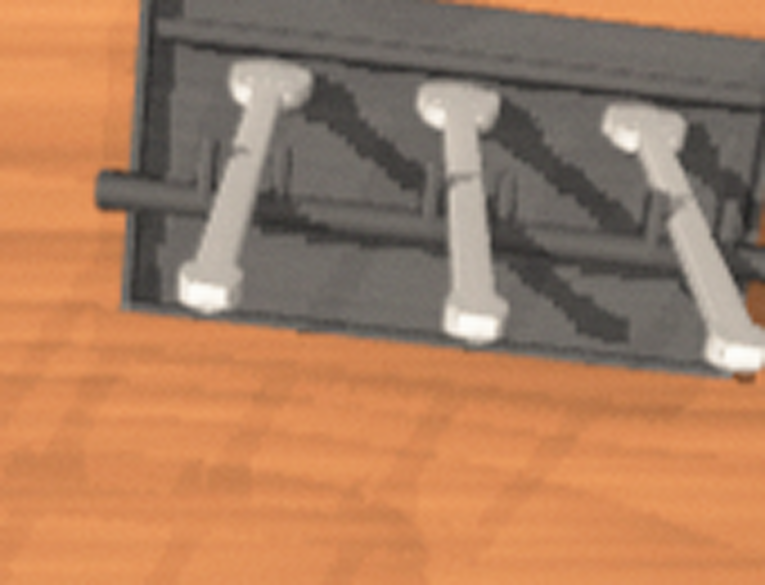

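Run:
```python
from h import *
ci=camera_info("wrist");d=np.load("pics/w10.npy");P=cloud(ci,d)
T=[(207,293),(474,325),(735,353)];B=[(270,83),(458,103),(645,127)]
for t,b in zip(T,B):
    u,v=170+t[0]/4.5-.4,60+t[1]/4.5-.4;ub,vb=170+b[0]/4.5-.4,60+b[1]/4.5-.4
    k=P[int(round(v)),int(round(u))];kb=P[int(round(vb)),int(round(ub))]
    tt=pix2w(ci,u,v,.16);bb=pix2w(ci,ub,vb,.022)
    print("depth",k.round(4),kb.round(4),"pix",tt.round(4),bb.round(4),(tt-bb).round(4))
m=P[60:190,170:340].reshape(-1,3);m=m[m[:,2]>.11]
from scipy.cluster.vq import kmeans2
for y in (-.25,-.305,-.36):
    a=m[abs(m[:,1]-y)<.025]
    for z in (.115,.125,.135,.145,.155,.165):
        s=a[abs(a[:,2]-z)<.005]; print(y,z,len(s),s.mean(0).round(4) if len(s) else "", np.ptp(s[:,1]).round(4) if len(s) else "")
```

```text
depth [ 0.4567 -0.249   0.164 ] [ 0.5069 -0.2551  0.0304] pix [ 0.4567 -0.2482  0.16  ] [ 0.5075 -0.2542  0.022 ] [-0.0508  0.0059  0.138 ]
depth [ 0.4506 -0.3026  0.1639] [ 0.5024 -0.3079  0.0284] pix [ 0.4504 -0.3029  0.16  ] [ 0.5022 -0.3089  0.022 ] [-0.0518  0.006   0.138 ]
depth [ 0.4454 -0.3559  0.1641] [ 0.495  -0.3616  0.0335] pix [ 0.4449 -0.357   0.16  ] [ 0.4957 -0.3638  0.022 ] [-0.0508  0.0069  0.138 ]
-0.25 0.115 32 [ 0.4762 -0.2515  0.1149] 0.0083
-0.25 0.125 37 [ 0.4725 -0.251   0.125 ] 0.0082
-0.25 0.135 38 [ 0.4689 -0.2507  0.1351] 0.008
-0.25 0.145 39 [ 0.4654 -0.25    0.1449] 0.0085
-0.25 0.155 62 [ 0.4611 -0.2497  0.1561] 0.0119
-0.25 0.165 87 [ 0.4573 -0.2489  0.1623] 0.0112
-0.305 0.115 30 [ 0.4704 -0.3052  0.1153] 0.0088
-0.305 0.125 36 [ 0.4669 -0.3044  0.1246] 0.0088
-0.305 0.135 43 [ 0.4629 -0.3041  0.1347] 0.0094
-0.305 0.145 42 [ 0.4595 -0.3039  0.145 ] 0.0083
-0.305 0.155 58 [ 0.455  -0.3034  0.1565] 0.0123
-0.305 0.165 80 [ 0.4517 -0.3031  0.1626] 0.0111
-0.36 0.115 38 [ 0.4643 -0.3592  0.1146] 0.0089
-0.36 0.125 43 [ 0.4607 -0.3586  0.1249] 0.0092
-0.36 0.135 44 [ 0.4569 -0.3579  0.135 ] 0.0089
-0.36 0.145 50 [ 0.4532 -0.3576  0.1451] 0.009
-0.36 0.155 58 [ 0.4493 -0.3568  0.1561] 0.0119
-0.36 0.165 79 [ 0.4457 -0.357   0.1628] 0.01
```

Run:
```python
from h import *
Rt=rotd(-95.9,20,-5.9);print(Rt.as_matrix().round(3))
go([.4458,-.2484,.192],Rt)
go([.4458,-.2484,.25],Rt)
```

```text
[[ 0.935 -0.103  0.34 ]
 [-0.097 -0.995 -0.035]
 [ 0.342  0.    -0.94 ]]
tcp [ 0.4058 -0.2769  0.3026] t 31.2 gap 1.0 F [ 0.1 -0.1  0.6] | shift [ 0.404 -0.281  1.106] turn [-0.0034  0.0559  0.0166]
tcp [ 0.4058 -0.2769  0.3026] t 31.2 gap 1.0 F [ 0.1 -0.1  0.6] | shift [ 0.402 -0.282  0.526] turn [-0.0034  0.0559  0.0166]
```

```bash
python3 -m inch '[[0.3,[0.4,-0.28,0.5],[-0.0034,0.056,0.0166]],[0.3,[0.4,-0.28,0.5],[-0.0034,0.056,0.0166]],[0.3,[0.4,-0.28,0.5],[-0.0034,0.056,0.0166]],[0.3,[0.4,-0.28,0.5],[-0.0034,0.056,0.0166]],[0.3,[0.4,-0.28,0.5],[-0.0034,0.056,0.0166]],[0.3,[0.4,-0.28,0.5],[-0.0034,0.056,0.0166]]]' 30
python3 - <<'E'
from h import *
Rt=rotd(-95.9,20,-5.9)
go([.4458,-.2484,.192],Rt);yaws()
ci=camera_info("wrist");p,d=snapshot("wrist");save(p,"w11",0,0,512,384,1.5)
E
```

```text
t: 31.85
tcp_pos: [0.447, -0.2515, 0.2548]
tool_rot: [0.983, -0.051, 0.175, 0.011]
force: [0.3, 0.1, -0.0]
finger_gap: 0.353
tcp [ 0.447  -0.2515  0.2548] t 31.9 gap 0.353 F [ 0.3  0.1 -0. ] | shift [-0.232 -0.033  0.584] turn [ 0.0007 -0.0007  0.0001]
tool x [ 0.933 -0.096  0.346] y [-0.104 -0.995  0.005] z [ 0.344 -0.04  -0.938] q [-0.87  0.24  1.91  0.35  0.76  0.57]
```

View pics/w11.png

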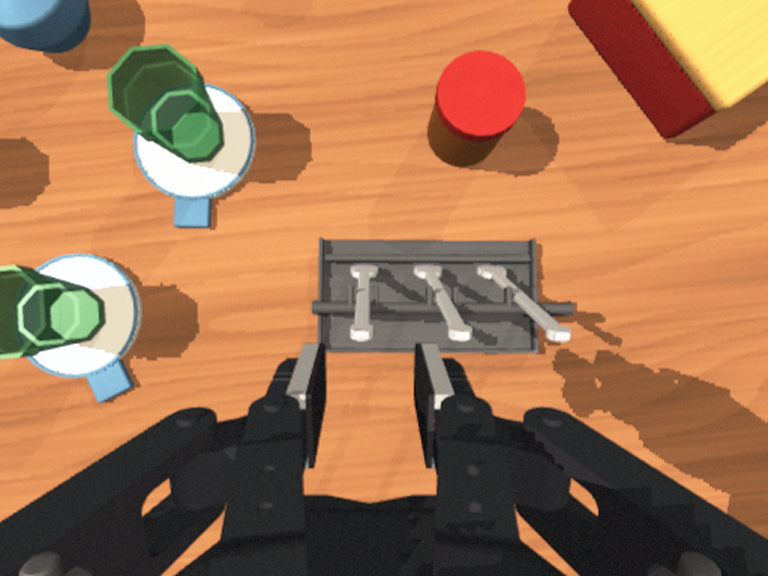

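The left spoon is centred between the fingers: its handle is at (360,335) in the 1.5x view and the finger centre is about (370,350). Descending.

```bash
python3 -m inch '[[0.3,[-0.23,-0.03,0.3],[0,0,0]],[0.3,[-0.23,-0.03,0.58],[0,0,0]],[0.3,[-0.23,-0.03,0.58],[0,0,0]],[0.3,[-0.23,-0.03,0.58],[0,0,0]],[0.3,[-0.23,-0.03,0.58],[0,0,0]]]' 30|tail -4
python3 - <<'E'
from h import *
Rt=rotd(-95.9,20,-5.9)
go([.4730,-.2514,.1166],Rt)
p,d=snapshot("wrist");save(p,"w12",0,0,512,384,1.5)
E
```

```text
tcp_pos: [0.4455, -0.249, 0.1928]
tool_rot: [0.983, -0.051, 0.176, 0.012]
force: [0.6, 0.9, 0.3]
finger_gap: 0.353
tcp [ 0.4455 -0.249   0.1928] t 32.4 gap 0.353 F [0.6 0.9 0.3] | shift [-0.006 -0.009  0.811] turn [ 0.0008 -0.0009 -0.    ]
```

View pics/w12.png

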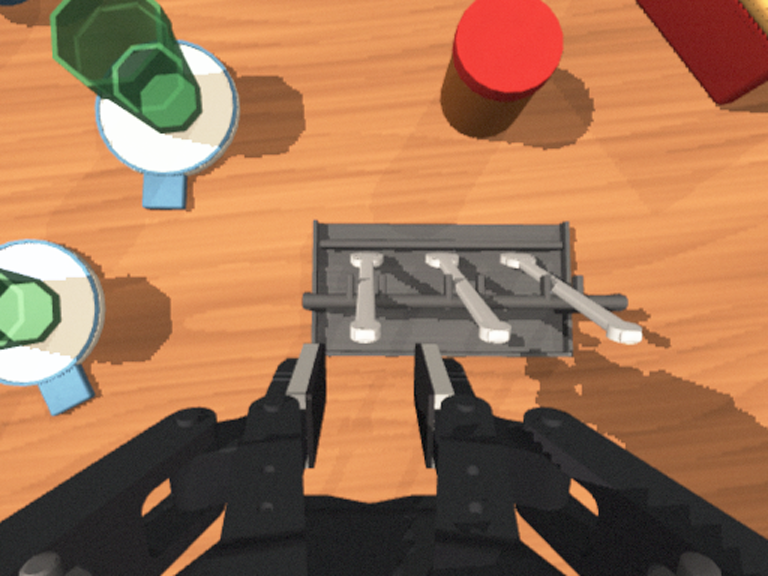

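```bash
python3 -m inch '[[0.3,[0,0,0.25],[0,0,0]],[0.3,[0,0,0.5],[0,0,0]],[0.3,[0,0,0.75],[0,0,0]],[0.3,[0,0,0.8],[0,0,0]],[0.3,[0,0,0.8],[0,0,0]],[0.3,[0,0,0.8],[0,0,0]],[0.3,[0,0,0.8],[0,0,0]]]' 30|tail -4
python3 - <<'E'
from h import *
Rt=rotd(-95.9,20,-5.9)
go([.4730,-.2514,.1166],Rt)
p,d=snapshot("wrist");save(p,"w13",150,160,350,310,4)
E
```

```text
tcp_pos: [0.4723, -0.2517, 0.1177]
tool_rot: [0.983, -0.051, 0.176, 0.011]
force: [-0.6, -0.4, 0.2]
finger_gap: 0.35
tcp [ 0.4723 -0.2517  0.1177] t 33.1 gap 0.35 F [-0.6 -0.4  0.2] | shift [ 0.003 -0.003  0.013] turn [ 0.0008 -0.0008 -0.0001]
```

View pics/w13.png

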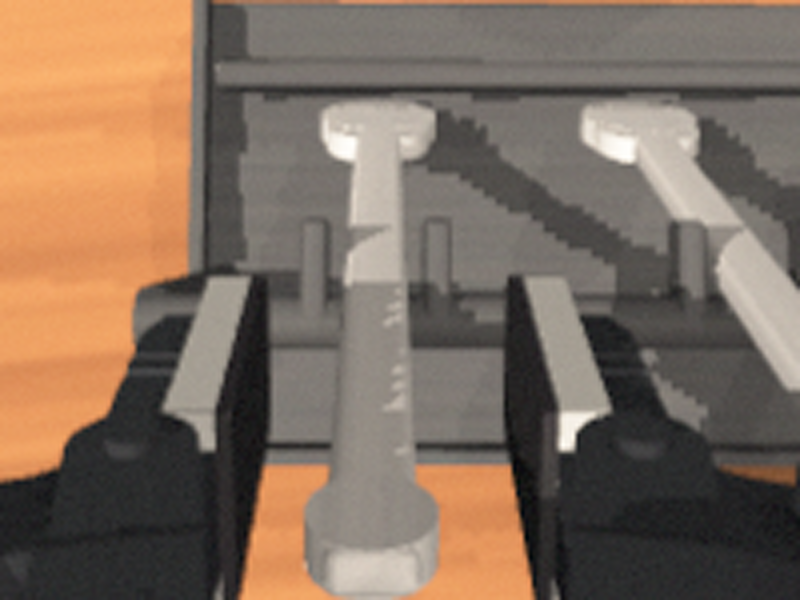

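```bash
python3 -m inch '[[1,[0,0,0],[0,0,0]],[1,[0,0,0],[0,0,0]],[1,[0,0,0],[0,0,0]],[1,[0,0,0],[0,0,0]],[1,[0,0,0],[0,0,0]],[1,[0,0,0],[0,0,0]],[1,[0,0,0],[0,0,0]],[1,[0,0,0],[0,0,0]]]' 40
python3 - <<'E'
from h import *
Rt=rotd(-95.9,20,-5.9)
s=sense();go(s["tcp_pos"]+[0,0,.09],None)
E
```

```text
t: 34.0
tcp_pos: [0.4722, -0.2514, 0.1166]
tool_rot: [0.983, -0.052, 0.175, 0.011]
force: [-1.1, -0.0, 6.2]
finger_gap: 0.095
tcp [ 0.4722 -0.2514  0.1166] t 34.0 gap 0.095 F [-1.1 -0.   6.2] | shift [ 0.311  0.003 -0.845] turn [0. 0. 0.]
```

```bash
python3 -m inch '[[1,[0.035,0,-0.094],[0,0,0]],[1,[0.069,0,-0.188],[0,0,0]],[1,[0.138,0,-0.375],[0,0,0]],[1,[0.207,0,-0.563],[0,0,0]],[1,[0.276,0,-0.75],[0,0,0]],[1,[0.345,0,-0.94],[0,0,0]],[1,[0.345,0,-0.94],[0,0,0]]]' 40;python3 -m inch '[[1,[0.1,0,-0.28],[0,0,0]],[1,[0.207,0,-0.563],[0,0,0]],[1,[0.276,0,-0.75],[0,0,0]],[1,[0.276,0,-0.75],[0,0,0]],[1,[0.276,0,-0.75],[0,0,0]]]' 40
python3 - <<'E'
from h import *
s=sense();print(s["tcp_pos"]);yaws()
p,d=snapshot("wrist");save(p,"w14",0,0,512,384,1.5)
p,d=snapshot("scene");save(p,"s5",60,40,360,280,2.6)
E
```

```text
t: 34.7
tcp_pos: [0.473, -0.2519, 0.2185]
tool_rot: [0.983, -0.051, 0.177, 0.012]
force: [0.5, 0.2, -0.8]
finger_gap: 0.099
t: 35.2
tcp_pos: [0.4715, -0.2501, 0.295]
tool_rot: [0.983, -0.051, 0.174, 0.01]
force: [-0.6, -0.9, -0.2]
finger_gap: 0.096
[ 0.471476   -0.25007972  0.29495771]
tool x [ 0.934 -0.098  0.343] y [-0.105 -0.995  0.001] z [ 0.341 -0.037 -0.939] q [-0.83  0.21  1.81  0.3   0.87  0.68]
```

View pics/w14.png

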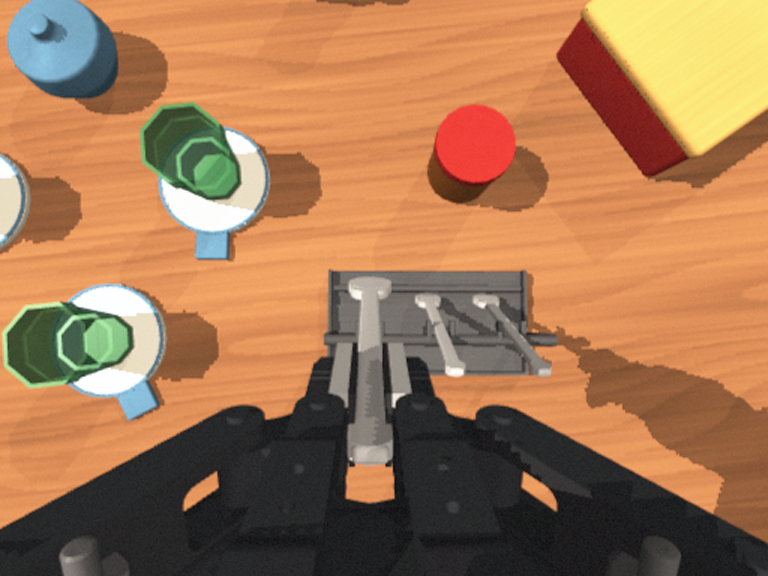

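View pics/s5.png

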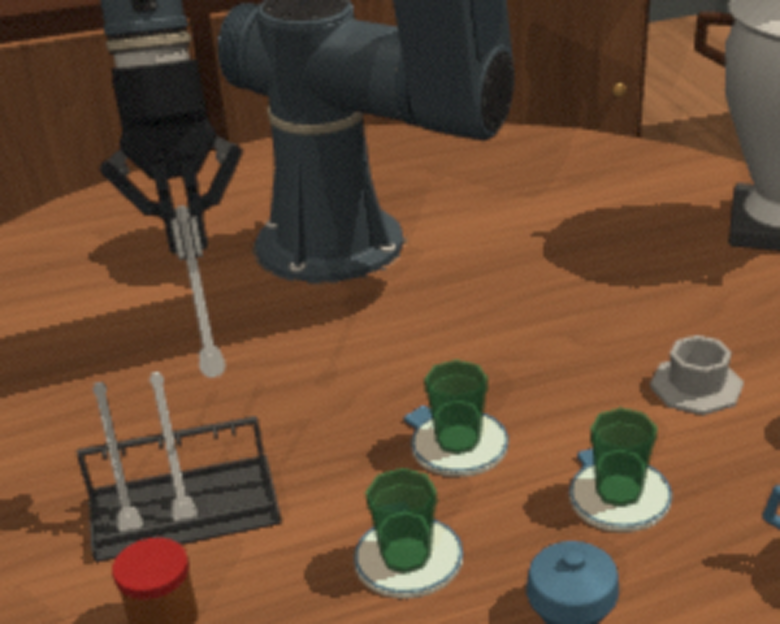

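Run:
```python
from h import *
Rt=rotd(-95.9,20,-5.9)
go([.544,-.182,.285],Rt);go([.6167,-.1137,.285],Rt)
```

```text
tcp [ 0.4711 -0.2497  0.2942] t 35.3 gap 0.098 F [1.1 0.7 0.1] | shift [ 0.583 -0.75   0.31 ] turn [ 0.0001  0.     -0.0003]
tcp [ 0.4711 -0.2497  0.2942] t 35.3 gap 0.098 F [1.1 0.7 0.1] | shift [ 1.195 -1.506  0.532] turn [ 0.0001  0.     -0.0003]
```

```bash
python3 -m inch '[[1,[0.3,-0.4,0.13],[0,0,0]],[1,[0.6,-0.75,0.26],[0,0,0]],[1,[0.6,-0.75,0.26],[0,0,0]],[1,[0.6,-0.75,0.26],[0,0,0]]]' |tail -4;python3 -m inch '[[1,[0.3,-0.4,0.13],[0,0,0]],[1,[0.6,-0.75,0.26],[0,0,0]],[1,[0.6,-0.75,0.26],[0,0,0]],[1,[0.6,-0.75,0.26],[0,0,0]],[1,[0.6,-0.75,0.26],[0,0,0]]]' |tail -4
python3 - <<'E'
from h import *
Rt=rotd(-95.9,20,-5.9)
go([.6167,-.1137,.285],Rt)
go([.6167,-.1137,.20],Rt)
p,d=snapshot("wrist");save(p,"w15",0,0,512,384,1.5);ci=camera_info("wrist")
P=cloud(ci,d).reshape(-1,3)
for n,(x,y) in dict(A=(.646,.126),B=(.646,-.117),C=(.496,0)).items():
  m=P[(P[:,2]>.090)&(P[:,2]<.1)&(np.hypot(P[:,0]-x,P[:,1]-y)<.06)]
  if len(m)>20:print(n,len(m),(m.min(0)+m.max(0))/2,np.ptp(m,0))
E
```

```text
tcp_pos: [0.5446, -0.1814, 0.2904]
tool_rot: [0.984, -0.05, 0.173, 0.009]
force: [-0.1, -0.1, -0.5]
finger_gap: 0.1
tcp_pos: [0.6162, -0.1165, 0.2877]
tool_rot: [0.983, -0.052, 0.174, 0.011]
force: [-0.6, -0.4, -0.5]
finger_gap: 0.097
tcp [ 0.6162 -0.1165  0.2877] t 36.2 gap 0.097 F [-0.6 -0.4 -0.5] | shift [-0.007 -0.028  0.026] turn [ 0.0006 -0.0002 -0.0004]
tcp [ 0.6162 -0.1165  0.2877] t 36.2 gap 0.097 F [-0.6 -0.4 -0.5] | shift [-0.299 -0.031  0.824] turn [ 0.0006 -0.0002 -0.0004]
A 1020 [0.6462182  0.12569623 0.09497488] [0.06391864 0.06586693 0.00994669]
B 508 [ 0.64679197 -0.11718284  0.09502079] [0.06208176 0.06390654 0.00995219]
C 94 [0.51928999 0.01770546 0.09532366] [0.01865176 0.0255395  0.00872604]
```

View pics/w15.png

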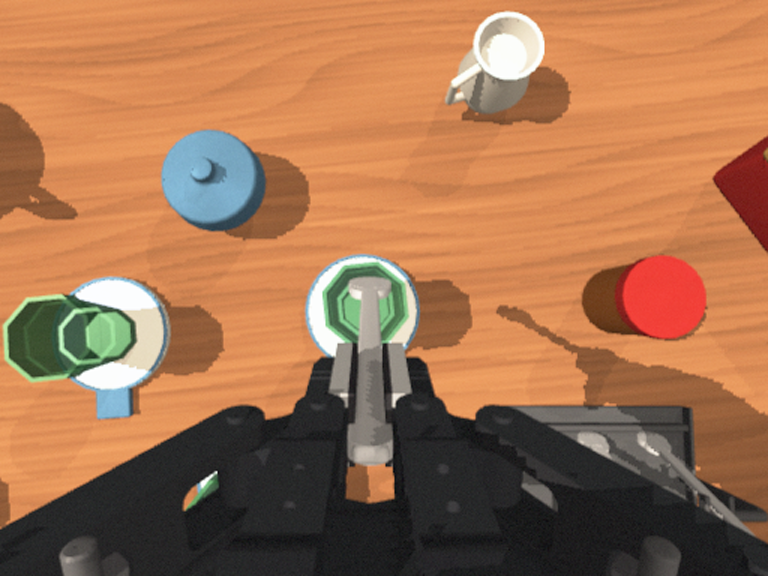

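The spoon bowl is directly over glass B, at (370,288) in the 1.5x view. Lowering straight down.

```bash
python3 -m inch '[[1,[-0.15,-0.025,0.4],[0,0,0]],[1,[-0.3,-0.025,0.82],[0,0,0]],[1,[-0.3,-0.025,0.82],[0,0,0]],[1,[-0.3,-0.025,0.82],[0,0,0]],[1,[-0.3,-0.025,0.82],[0,0,0]]]' |tail -4
python3 - <<'E'
from h import *
Rt=rotd(-95.9,20,-5.9)
go([.617,-.1142,.124],Rt)
E
```

```text
tcp_pos: [0.6195, -0.1145, 0.204]
tool_rot: [0.983, -0.052, 0.177, 0.011]
force: [0.3, 0.6, -1.0]
finger_gap: 0.095
tcp [ 0.6195 -0.1145  0.204 ] t 36.8 gap 0.095 F [ 0.3  0.6 -1. ] | shift [-0.303 -0.003  0.741] turn [ 0.0008 -0.0013 -0.0003]
```

```bash
python3 -m inch '[[1,[-0.1,0,0.25],[0,0,0]],[1,[-0.2,0,0.5],[0,0,0]],[1,[-0.27,0,0.66],[0,0,0]],[1,[-0.3,0,0.74],[0,0,0]],[1,[-0.3,0,0.74],[0,0,0]],[1,[-0.3,0,0.74],[0,0,0]],[1,[-0.3,0,0.74],[0,0,0]]]' |tail -4
python3 - <<'E'
from h import *
Rt=rotd(-95.9,20,-5.9)
go([.617,-.1142,.124],Rt)
p,d=snapshot("wrist");save(p,"w16",0,0,512,384,1.5)
p,d=snapshot("scene");save(p,"s6",160,160,340,300,4)
E
```

```text
tcp_pos: [0.6169, -0.1136, 0.1237]
tool_rot: [0.983, -0.051, 0.177, 0.011]
force: [-1.8, 0.6, 3.2]
finger_gap: 0.093
tcp [ 0.6169 -0.1136  0.1237] t 37.5 gap 0.093 F [-1.8  0.6  3.2] | shift [ 0.003  0.006 -0.003] turn [ 0.0007 -0.0012 -0.0001]
```

View pics/w16.png

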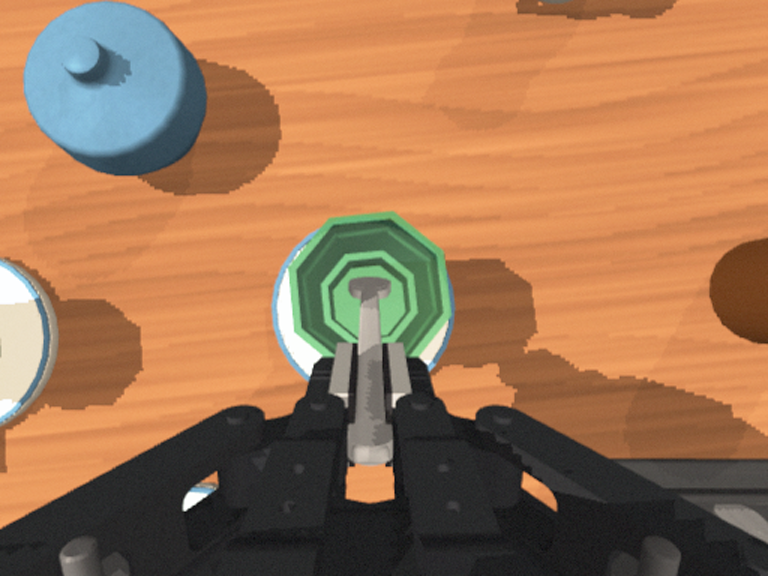

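View pics/s6.png

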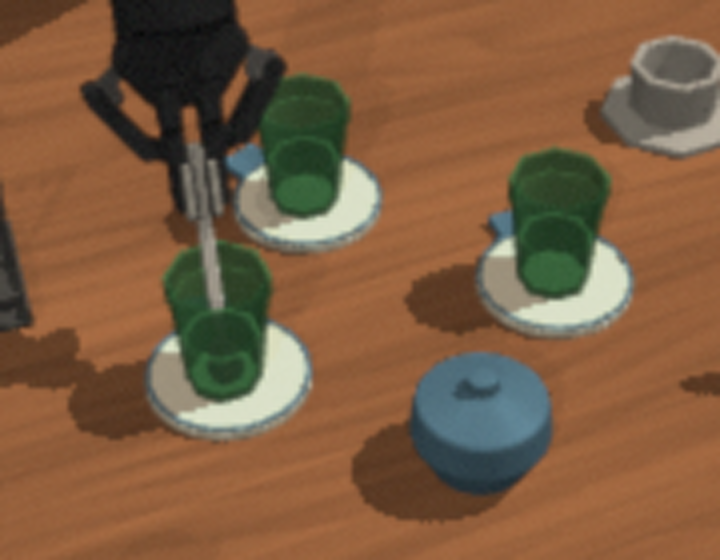

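```bash
python3 -m inch '[[0.7,[0,0,0],[0,0,0]],[0.6,[0,0,0],[0,0,0]],[0.4,[0,0,0],[0,0,0]],[0.2,[0,0,0],[0,0,0]],[0,[0,0,0],[0,0,0]],[-0.2,[0,0,0],[0,0,0]],[-0.2,[0,0,0],[0,0,0]],[-0.2,[0,0,0],[0,0,0]],[-0.2,[0,0,0],[0,0,0]],[-0.2,[0,0,0],[0,0,0]]]' |tail -4
python3 - <<'E'
from h import *
p,d=snapshot("wrist");save(p,"w17",0,0,512,384,1.5)
p,d=snapshot("scene");save(p,"s7",160,160,340,300,4)
s=sense();go(s["tcp_pos"]+[0,0,.1],None)
E
```

```text
tcp_pos: [0.6154, -0.113, 0.1215]
tool_rot: [0.983, -0.052, 0.175, 0.011]
force: [0.2, 0.4, -0.5]
finger_gap: 0.594
tcp [ 0.6154 -0.113   0.1215] t 38.6 gap 0.601 F [-0.7  0.7 -0.1] | shift [ 0.345  0.003 -0.939] turn [0. 0. 0.]
```

View pics/w17.png

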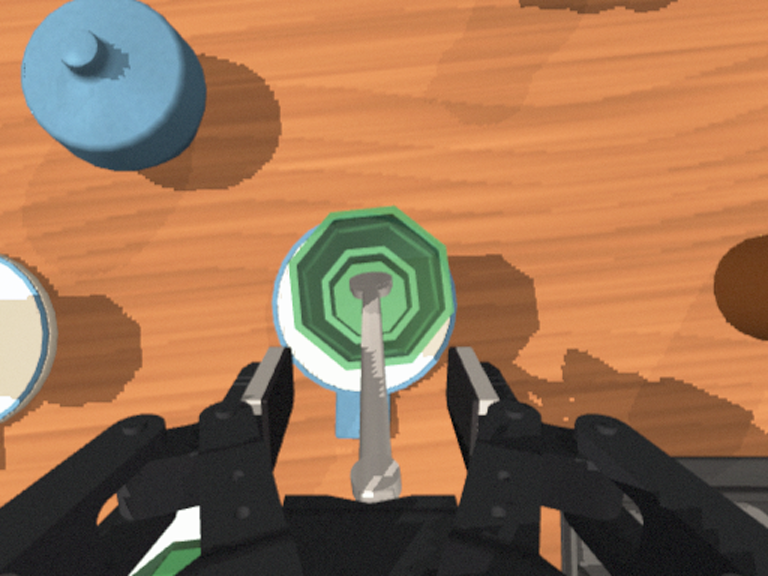

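View pics/s7.png

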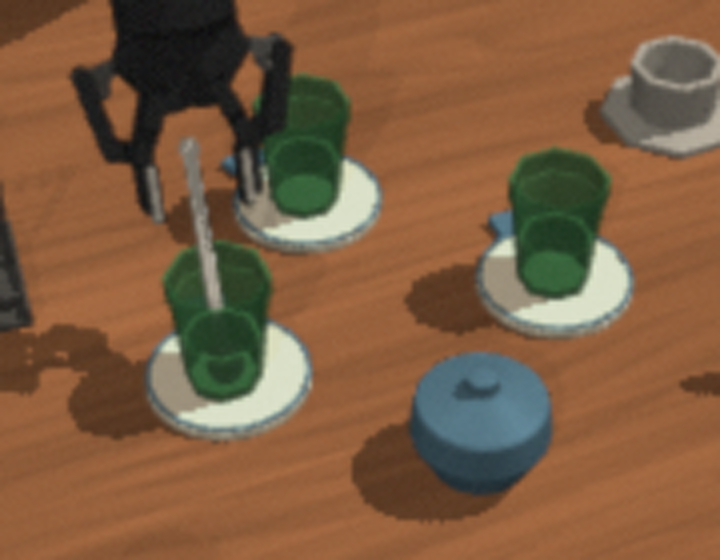

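```bash
python3 -m inch '[[-0.2,[0,0,-0.3],[0,0,0]],[-0.2,[0,0,-0.6],[0,0,0]],[-0.2,[0,0,-1],[0,0,0]],[-0.2,[0,0,-1],[0,0,0]],[-0.2,[0,0,-1],[0,0,0]]]' |tail -4;python3 -m inch '[[0.3,[0,0.5,-0.3],[0,0,0]],[0.3,[-0.5,1,-0.3],[0,0,0]],[0.3,[-0.5,1,-0.3],[0,0,0]],[0.3,[-0.5,1,-0.3],[0,0,0]],[0.3,[-0.5,1,-0.3],[0,0,0]]]' |tail -4
python3 - <<'E'
from h import *
Rt=rotd(-95.9,20,-5.9)
go([.4398,-.3018,.23],Rt)
go([.4398,-.3018,.1915],Rt)
p,d=snapshot("scene");save(p,"s8",160,130,340,270,4)
p,d=snapshot("wrist");save(p,"w18")
E
```

```text
tcp_pos: [0.5814, -0.1092, 0.2164]
tool_rot: [0.983, -0.051, 0.176, 0.011]
force: [0.2, 0.3, 0.0]
finger_gap: 0.598
tcp_pos: [0.5133, -0.2026, 0.2253]
tool_rot: [0.983, -0.053, 0.174, 0.01]
force: [1.4, -0.6, -0.3]
finger_gap: 0.351
tcp [ 0.5133 -0.2026  0.2253] t 39.6 gap 0.351 F [ 1.4 -0.6 -0.3] | shift [-0.571  1.065 -0.258] turn [ 0.0004 -0.0002 -0.0005]
tcp [ 0.5133 -0.2026  0.2253] t 39.6 gap 0.351 F [ 1.4 -0.6 -0.3] | shift [-0.704  1.064  0.103] turn [ 0.0004 -0.0002 -0.0005]
```

View pics/s8.png

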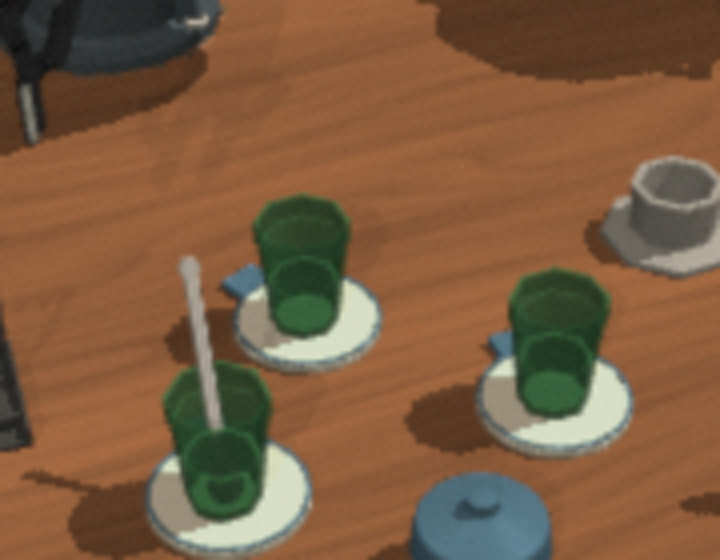

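View pics/w18.png

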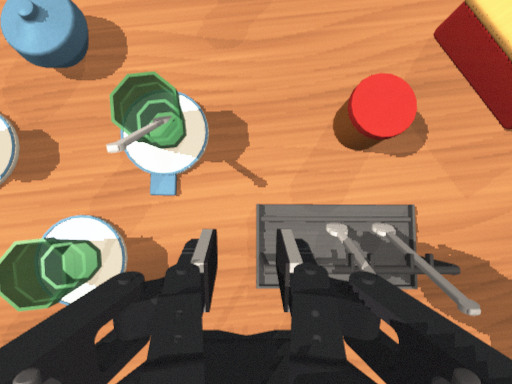

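Spoon 1 is in glass B. Now spoon 2.

```bash
python3 -m inch '[[0.3,[-0.3,0.5,-0.25],[0,0,0]],[0.3,[-0.56,1,-0.25],[0,0,0]],[0.3,[-0.56,1,-0.25],[0,0,0]],[0.3,[-0.56,1,-0.25],[0,0,0]]]' |tail -4;python3 -m inch '[[0.3,[-0.08,0.08,0.25],[0,0,0]],[0.3,[-0.14,0.08,0.35],[0,0,0]],[0.3,[-0.14,0.08,0.35],[0,0,0]],[0.3,[-0.14,0.08,0.35],[0,0,0]],[0.3,[-0.14,0.08,0.35],[0,0,0]]]' |tail -4
python3 - <<'E'
from h import *
Rt=rotd(-95.9,20,-5.9)
go([.4670,-.3048,.1163],Rt)
p,d=snapshot("wrist");save(p,"w19",100,120,400,345,2.6)
E
```

```text
tcp_pos: [0.4424, -0.2974, 0.2309]
tool_rot: [0.983, -0.053, 0.175, 0.011]
force: [1.6, 0.4, 0.2]
finger_gap: 0.351
tcp_pos: [0.4411, -0.303, 0.1939]
tool_rot: [0.983, -0.051, 0.175, 0.011]
force: [0.3, -0.3, 0.3]
finger_gap: 0.35
tcp [ 0.4411 -0.303   0.1939] t 40.6 gap 0.35 F [ 0.3 -0.3  0.3] | shift [-0.025 -0.011  0.818] turn [ 0.0006 -0.0007  0.    ]
```

View pics/w19.png

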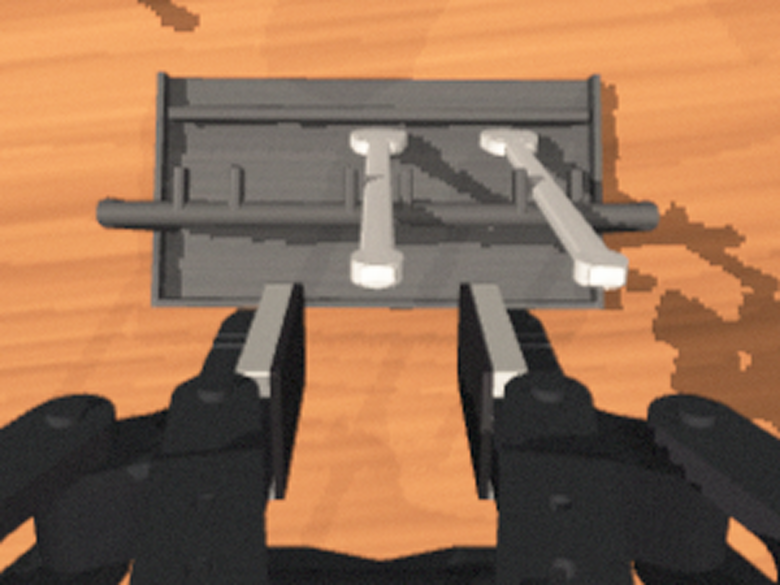

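Spoon 2's end, at (377,270) in the crop, is centred between the fingers. Descending, then gripping.

```bash
python3 -m inch '[[0.3,[-0.02,-0.01,0.25],[0,0,0]],[0.3,[-0.02,-0.01,0.5],[0,0,0]],[0.3,[-0.02,-0.01,0.75],[0,0,0]],[0.3,[-0.02,-0.01,0.81],[0,0,0]],[0.3,[-0.02,-0.01,0.81],[0,0,0]],[0.3,[-0.02,-0.01,0.81],[0,0,0]],[0.3,[-0.02,-0.01,0.81],[0,0,0]]]' 30|tail -4; python3 -m inch '[[1,[0,0,0],[0,0,0]],[1,[0,0,0],[0,0,0]],[1,[0,0,0],[0,0,0]],[1,[0,0,0],[0,0,0]],[1,[0,0,0],[0,0,0]],[1,[0,0,0],[0,0,0]],[1,[0,0,0],[0,0,0]],[1,[0,0,0],[0,0,0]]]' 40
```

```text
tcp_pos: [0.4666, -0.3059, 0.1178]
tool_rot: [0.983, -0.051, 0.176, 0.011]
force: [-0.2, -0.2, -0.3]
finger_gap: 0.354
t: 42.2
tcp_pos: [0.4666, -0.3058, 0.117]
tool_rot: [0.983, -0.052, 0.175, 0.011]
force: [-2.6, 0.0, 6.0]
finger_gap: 0.095
```

```bash
python3 -m inch '[[1,[0.035,0,-0.094],[0,0,0]],[1,[0.069,0,-0.188],[0,0,0]],[1,[0.138,0,-0.375],[0,0,0]],[1,[0.207,0,-0.563],[0,0,0]],[1,[0.276,0,-0.75],[0,0,0]],[1,[0.345,0,-0.94],[0,0,0]],[1,[0.345,0,-0.94],[0,0,0]]]' 40;python3 -m inch '[[1,[0.1,0,-0.28],[0,0,0]],[1,[0.207,0,-0.563],[0,0,0]],[1,[0.276,0,-0.75],[0,0,0]],[1,[0.276,0,-0.75],[0,0,0]],[1,[0.276,0,-0.75],[0,0,0]]]' 40
python3 - <<'E'
from h import *
p,d=snapshot("top");ci=camera_info("top");save(p,"t4",130,110,380,260,3)
for s in saucers(p,ci): print(s[0],s[2])
p,d=snapshot("wrist");save(p,"w20")
Rt=rotd(-95.9,20,-5.9);go([.544,-.182,.285],Rt)
E
```

```text
t: 42.9
tcp_pos: [0.4674, -0.3063, 0.2194]
tool_rot: [0.983, -0.051, 0.177, 0.013]
force: [0.3, 0.3, -0.3]
finger_gap: 0.094
t: 43.4
tcp_pos: [0.4659, -0.3043, 0.2954]
tool_rot: [0.983, -0.051, 0.174, 0.01]
force: [-0.8, 0.1, -0.8]
finger_gap: 0.093
[164.00439078 126.7442371 ] [0.85638283 0.32295809 0.008     ]
[217.35602094 184.56282723] [0.64054565 0.12590506 0.008     ]
[279.1640625  185.70572917] [ 0.63480945 -0.10011697  0.008     ]
[165.61741425 221.39577836] [0.50768195 0.31376172 0.008     ]
[250.27207637 223.84486874] [0.49665469 0.00655104 0.008     ]
tcp [ 0.4656 -0.3039  0.2945] t 43.5 gap 0.096 F [-0.4  0.1 -0.5] | shift [ 0.58  -1.294  0.312] turn [ 0.0001 -0.     -0.0003]
```

View pics/w20.png

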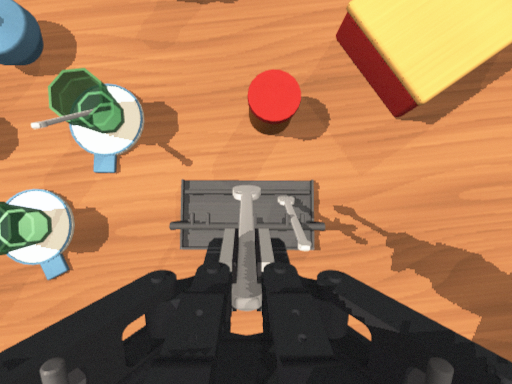

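View pics/t4.png

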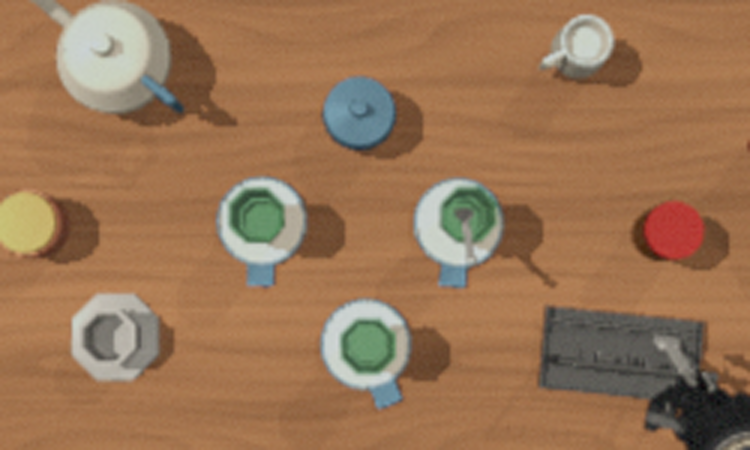

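```bash
python3 -m inch '[[1,[0.1,-0.5,-0.1],[0,0,0]],[1,[0.2,-1,-0.15],[0,0,0]],[1,[0.2,-1,-0.15],[0,0,0]]]' |tail -4;python3 -m inch '[[1,[0.15,-0.5,0.04],[0,0,0]],[1,[0.3,-1,0.1],[0,0,0]],[1,[0.3,-1,0.1],[0,0,0]]]' |tail -4;python3 -m inch '[[1,[0.15,-0.5,0.04],[0,0,0]],[1,[0.3,-1,0.1],[0,0,0]],[1,[0.3,-1,0.1],[0,0,0]]]' |tail -4
python3 - <<'E'
from h import *
Rt=rotd(-91.3,20,-1.3);go([.617,.1264,.285],Rt)
E
```

```text
tcp_pos: [0.4899, -0.2012, 0.316]
tool_rot: [0.984, -0.049, 0.173, 0.008]
force: [0.1, 0.7, -0.4]
finger_gap: 0.095
tcp_pos: [0.5326, -0.1059, 0.3162]
tool_rot: [0.984, -0.049, 0.174, 0.009]
force: [-0.0, 0.2, -0.2]
finger_gap: 0.095
tcp_pos: [0.5751, -0.0108, 0.3172]
tool_rot: [0.983, -0.049, 0.174, 0.009]
force: [0.4, 0.3, 0.1]
finger_gap: 0.102
tcp [ 0.5751 -0.0108  0.3172] t 44.4 gap 0.102 F [0.4 0.3 0.1] | shift [ 0.154 -1.407  0.397] turn [ 0.0044 -0.0002 -0.0114]
```

```bash
python3 -m inch '[[1,[0.08,-0.5,0.1],[0.0044,0,-0.0114]],[1,[0.1,-0.9,0.2],[0.0044,0,-0.0114]],[1,[0.1,-0.9,0.2],[0.0044,0,-0.0114]],[1,[0.1,-0.9,0.2],[0.0044,0,-0.0114]]]' |tail -4
python3 - <<'E'
from h import *
Rt=rotd(-91.3,20,-1.3);go([.617,.1264,.285],Rt)
p,d=snapshot("wrist");ci=camera_info("wrist");save(p,"w21")
P=cloud(ci,d).reshape(-1,3)
for n,(x,y) in dict(A=(.646,.126)).items():
  m=P[(P[:,2]>.090)&(P[:,2]<.1)&(np.hypot(P[:,0]-x,P[:,1]-y)<.06)]
  if len(m)>20:print(n,len(m),(m.min(0)+m.max(0))/2,np.ptp(m,0))
E
```

```text
tcp_pos: [0.5993, 0.0728, 0.3013]
tool_rot: [0.985, -0.013, 0.173, 0.003]
force: [0.4, 0.0, -0.5]
finger_gap: 0.095
tcp [0.5993 0.0728 0.3013] t 44.8 gap 0.095 F [ 0.4  0.  -0.5] | shift [ 0.097 -0.541  0.208] turn [ 0.0006  0.     -0.0005]
A 562 [0.64658849 0.12475029 0.09502747] [0.06397939 0.06358063 0.00974557]
```

View pics/w21.png

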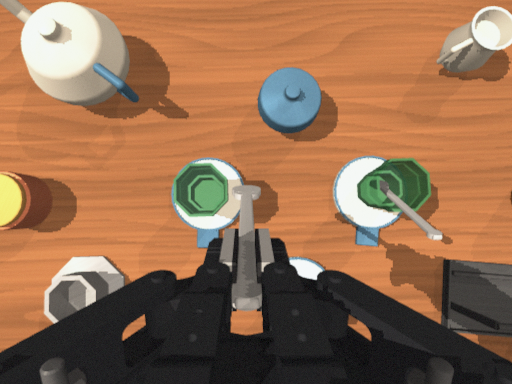

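```bash
python3 -m inch '[[1,[0.1,-0.53,0.1],[0,0,0]],[1,[0.1,-0.53,0.21],[0,0,0]],[1,[0.1,-0.53,0.21],[0,0,0]],[1,[0.1,-0.53,0.21],[0,0,0]],[1,[0.1,-0.53,0.21],[0,0,0]]]' |tail -4
python3 - <<'E'
from h import *
Rt=rotd(-91.3,20,-1.3);go([.617,.1262,.205],Rt)
p,d=snapshot("wrist");ci=camera_info("wrist");save(p,"w22")
P=cloud(ci,d).reshape(-1,3)
for n,(x,y) in dict(A=(.646,.126)).items():
  m=P[(P[:,2]>.090)&(P[:,2]<.1)&(np.hypot(P[:,0]-x,P[:,1]-y)<.06)]
  if len(m)>20:print(n,len(m),(m.min(0)+m.max(0))/2,np.ptp(m,0))
p,d=snapshot("scene")
P=cloud(camera_info("scene"),d).reshape(-1,3);m=P[(P[:,2]>.14)&(P[:,2]<.175)&(np.hypot(P[:,0]-.59,P[:,1]+.11)<.07)]
print(len(m),m.min(0),m.max(0),m.mean(0))
E
```

```text
tcp_pos: [0.618, 0.124, 0.2871]
tool_rot: [0.984, -0.015, 0.175, 0.004]
force: [-0.0, -0.8, 0.1]
finger_gap: 0.098
tcp [0.618  0.124  0.2871] t 45.4 gap 0.098 F [-0.  -0.8  0.1] | shift [-0.293 -0.024  0.767] turn [ 0.0007 -0.0005 -0.001 ]
A 490 [0.64866736 0.12594424 0.09504651] [0.05909427 0.06345137 0.00989634]
44 [ 0.58425308 -0.11866106  0.14069617] [ 0.6026102  -0.1073022   0.16528735] [ 0.59355831 -0.11281519  0.15291991]
```

View pics/w22.png

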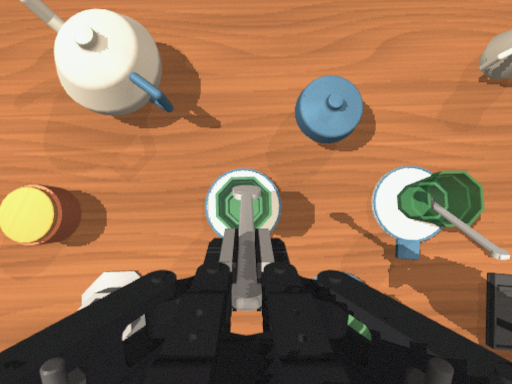

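Spoon 1's handle end is near (0.587, -0.113), over B's tab side. Lowering spoon 2 into glass A.

```bash
python3 -m inch '[[1,[-0.15,-0.02,0.4],[0,0,0]],[1,[-0.3,-0.02,0.77],[0,0,0]],[1,[-0.3,-0.02,0.77],[0,0,0]],[1,[-0.3,-0.02,0.77],[0,0,0]],[1,[-0.3,-0.02,0.77],[0,0,0]]]' |tail -4
python3 - <<'E'
from h import *
Rt=rotd(-91.3,20,-1.3);go([.617,.1262,.124],Rt)
E
```

```text
tcp_pos: [0.6185, 0.1274, 0.2069]
tool_rot: [0.984, -0.014, 0.178, 0.003]
force: [-0.0, 0.0, -0.1]
finger_gap: 0.092
tcp [0.6185 0.1274 0.2069] t 46.0 gap 0.092 F [-0.   0.  -0.1] | shift [-0.304  0.012  0.771] turn [ 0.0005 -0.0013 -0.0008]
```

```bash
python3 -m inch '[[1,[-0.1,0.01,0.25],[0,0,0]],[1,[-0.2,0.01,0.5],[0,0,0]],[1,[-0.27,0.01,0.68],[0,0,0]],[1,[-0.3,0.01,0.77],[0,0,0]],[1,[-0.3,0.01,0.77],[0,0,0]],[1,[-0.3,0.01,0.77],[0,0,0]],[1,[-0.3,0.01,0.77],[0,0,0]]]' |tail -4
python3 - <<'E'
from h import *
p,d=snapshot("wrist");save(p,"w23",0,0,512,384,1.5)
E
python3 -m inch '[[0.7,[0,0,0],[0,0,0]],[0.6,[0,0,0],[0,0,0]],[0.4,[0,0,0],[0,0,0]],[0.2,[0,0,0],[0,0,0]],[0,[0,0,0],[0,0,0]],[-0.2,[0,0,0],[0,0,0]],[-0.2,[0,0,0],[0,0,0]],[-0.2,[0,0,0],[0,0,0]],[-0.2,[0,0,0],[0,0,0]],[-0.2,[0,0,0],[0,0,0]]]' |tail -4
python3 - <<'E'
from h import *
p,d=snapshot("wrist");save(p,"w24",0,0,512,384,1.5)
E
```

```text
tcp_pos: [0.6168, 0.1266, 0.1239]
tool_rot: [0.984, -0.014, 0.178, 0.003]
force: [-1.9, 0.3, 5.1]
finger_gap: 0.095
tcp_pos: [0.6149, 0.1265, 0.1215]
tool_rot: [0.984, -0.014, 0.175, 0.003]
force: [-0.2, -0.9, 0.5]
finger_gap: 0.597
```

View pics/w23.png

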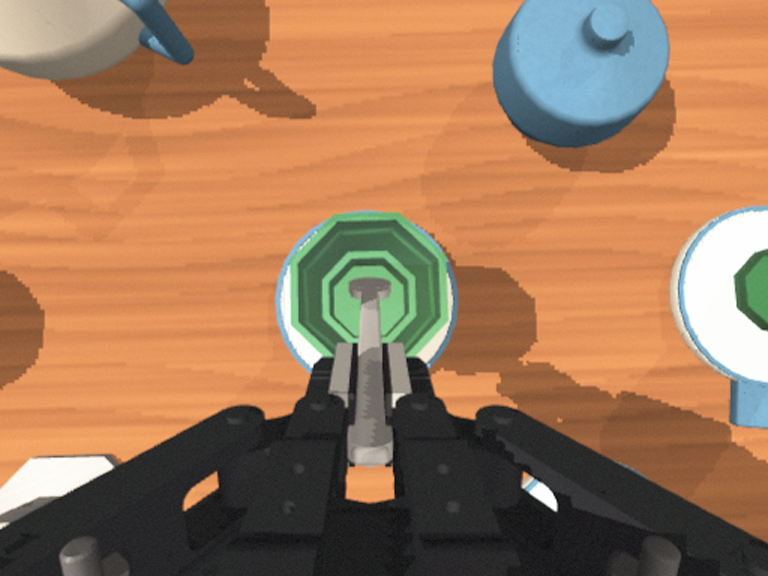

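View pics/w24.png

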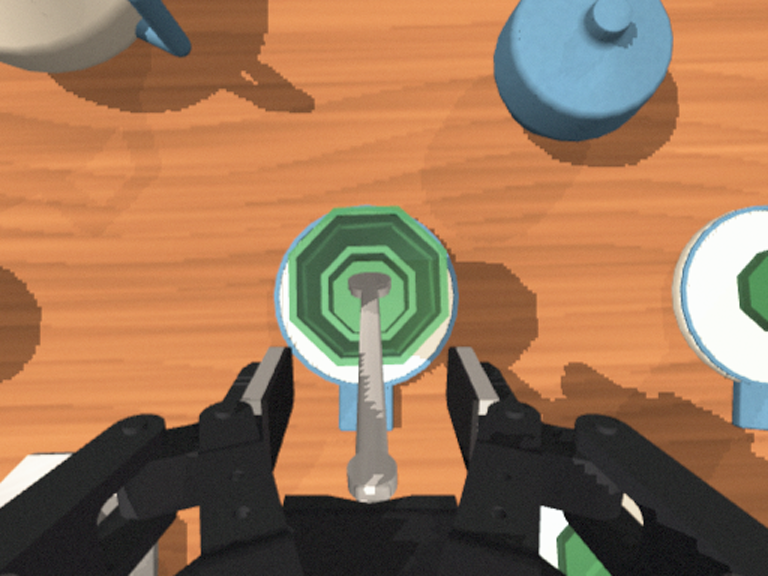

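```bash
python3 -m inch '[[-0.2,[0,0,-0.3],[0,0,0]],[-0.2,[0,0,-0.6],[0,0,0]],[-0.2,[0,0,-1],[0,0,0]],[-0.2,[0,0,-1],[0,0,0]],[-0.2,[0,0,-1],[0,0,0]]]' |tail -4;python3 -m inch '[[0.3,[0,0.3,-0.3],[0,0,0]],[0.3,[-0.2,0.9,-0.6],[-0.0044,0,0.0114]],[0.3,[-0.2,0.9,-0.6],[-0.0044,0,0.0114]],[0.3,[-0.2,0.9,-0.6],[-0.0044,0,0.0114]]]' |tail -4;python3 -m inch '[[0.3,[-0.1,0.5,0],[0,0,0]],[0.3,[-0.1,1,0],[0,0,0]],[0.3,[-0.1,1,0],[0,0,0]]]' |tail -4;python3 -m inch '[[0.3,[-0.1,0.5,0],[0,0,0]],[0.3,[-0.1,1,0],[0,0,0]],[0.3,[-0.1,1,0],[0,0,0]]]' |tail -4
python3 - <<'E'
from h import *
Rt=rotd(-95.9,20,-5.9)
go([.4338,-.3556,.23],Rt)
p,d=snapshot("scene");save(p,"s9",160,130,340,270,4)
E
```

```text
tcp_pos: [0.5807, 0.1277, 0.2165]
tool_rot: [0.984, -0.014, 0.176, 0.003]
force: [-0.7, -0.3, -0.7]
finger_gap: 0.602
tcp_pos: [0.5375, 0.037, 0.2644]
tool_rot: [0.983, -0.053, 0.174, 0.011]
force: [0.0, 0.1, -0.5]
finger_gap: 0.351
tcp_pos: [0.5193, -0.0647, 0.2607]
tool_rot: [0.983, -0.055, 0.175, 0.012]
force: [-0.3, 0.7, 0.3]
finger_gap: 0.349
tcp_pos: [0.5, -0.1636, 0.2579]
tool_rot: [0.983, -0.055, 0.175, 0.012]
force: [0.6, -0.0, 0.3]
finger_gap: 0.348
tcp [ 0.5    -0.1636  0.2579] t 49.2 gap 0.348 F [ 0.6 -0.   0.3] | shift [-0.515  1.981  0.117] turn [ 0.0012 -0.0007 -0.0011]
```

View pics/s9.png

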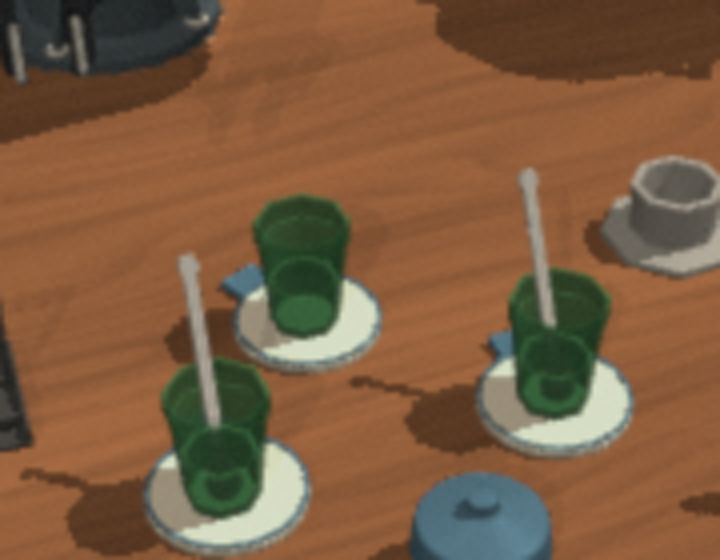

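Spoons 1 and 2 are seated in their glasses. Now spoon 3.

```bash
python3 -m inch '[[0.3,[-0.1,0.5,-0.1],[0,0,0]],[0.3,[-0.2,1,-0.1],[0,0,0]],[0.3,[-0.2,1,-0.1],[0,0,0]]]' |tail -4;python3 -m inch '[[0.3,[-0.2,0.5,0],[0,0,0]],[0.3,[-0.25,0.97,0],[0,0,0]],[0.3,[-0.25,0.97,0],[0,0,0]],[0.3,[-0.25,0.97,0],[0,0,0]],[0.3,[-0.25,0.97,0],[0,0,0]]]' |tail -4
python3 - <<'E'
from h import *
Rt=rotd(-95.9,20,-5.9)
go([.4338,-.3556,.192],Rt)
E
```

```text
tcp_pos: [0.4666, -0.2592, 0.2609]
tool_rot: [0.983, -0.054, 0.175, 0.012]
force: [-0.2, 0.5, -0.3]
finger_gap: 0.349
tcp_pos: [0.4332, -0.3464, 0.252]
tool_rot: [0.983, -0.051, 0.174, 0.009]
force: [0.2, 1.3, -0.1]
finger_gap: 0.352
tcp [ 0.4332 -0.3464  0.252 ] t 50.1 gap 0.352 F [ 0.2  1.3 -0.1] | shift [-0.191  0.091  0.569] turn [-0.     -0.0002  0.    ]
```

```bash
python3 -m inch '[[0.3,[-0.1,0.08,0.2],[0,0,0]],[0.3,[-0.2,0.08,0.55],[0,0,0]],[0.3,[-0.2,0.08,0.55],[0,0,0]],[0.3,[-0.2,0.08,0.55],[0,0,0]],[0.3,[-0.2,0.08,0.55],[0,0,0]]]' |tail -4
python3 - <<'E'
from h import *
Rt=rotd(-95.9,20,-5.9)
go([.461,-.3586,.1166],Rt)
p,d=snapshot("wrist");save(p,"w25",100,120,400,345,2.6)
E
```

```text
tcp_pos: [0.4329, -0.357, 0.1959]
tool_rot: [0.983, -0.051, 0.176, 0.011]
force: [0.9, -0.1, -0.7]
finger_gap: 0.345
tcp [ 0.4329 -0.357   0.1959] t 50.6 gap 0.345 F [ 0.9 -0.1 -0.7] | shift [-0.012 -0.017  0.842] turn [ 0.0007 -0.0008  0.0001]
```

View pics/w25.png

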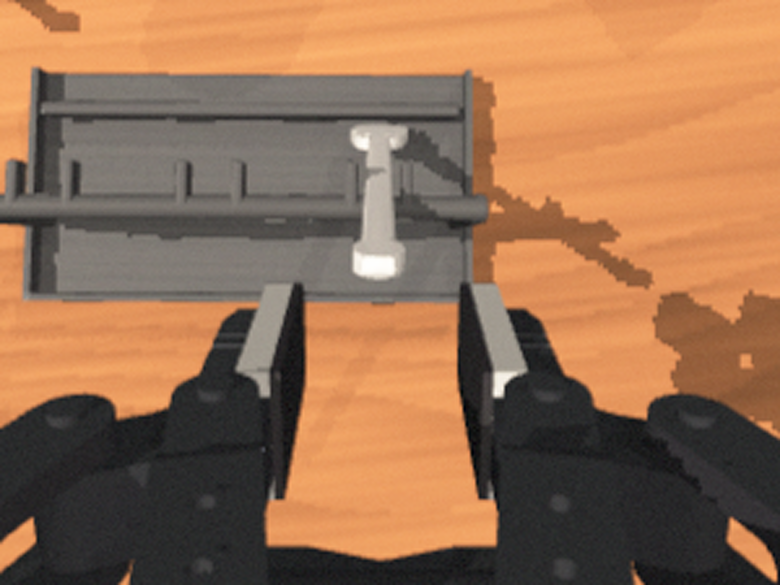

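Spoon 3 is centred at (378,262) in the crop.

```bash
python3 -m inch '[[0.3,[-0.01,-0.015,0.25],[0,0,0]],[0.3,[-0.01,-0.015,0.5],[0,0,0]],[0.3,[-0.01,-0.015,0.75],[0,0,0]],[0.3,[-0.01,-0.015,0.83],[0,0,0]],[0.3,[-0.01,-0.015,0.83],[0,0,0]],[0.3,[-0.01,-0.015,0.83],[0,0,0]],[0.3,[-0.01,-0.015,0.83],[0,0,0]]]' 30|tail -4; python3 -m inch '[[1,[0,0,0],[0,0,0]],[1,[0,0,0],[0,0,0]],[1,[0,0,0],[0,0,0]],[1,[0,0,0],[0,0,0]],[1,[0,0,0],[0,0,0]],[1,[0,0,0],[0,0,0]],[1,[0,0,0],[0,0,0]],[1,[0,0,0],[0,0,0]]]' 40;python3 -m inch '[[1,[0.035,0,-0.094],[0,0,0]],[1,[0.069,0,-0.188],[0,0,0]],[1,[0.138,0,-0.375],[0,0,0]],[1,[0.207,0,-0.563],[0,0,0]],[1,[0.276,0,-0.75],[0,0,0]],[1,[0.345,0,-0.94],[0,0,0]],[1,[0.345,0,-0.94],[0,0,0]]]' 40;python3 -m inch '[[1,[0.1,0,-0.28],[0,0,0]],[1,[0.207,0,-0.563],[0,0,0]],[1,[0.276,0,-0.75],[0,0,0]],[1,[0.276,0,-0.75],[0,0,0]],[1,[0.276,0,-0.75],[0,0,0]]]' 40
python3 - <<'E'
from h import *
p,d=snapshot("top");ci=camera_info("top");save(p,"t5",200,150,320,260,6)
P=cloud(ci,d).reshape(-1,3);m=P[(P[:,2]>.085)&(P[:,2]<.105)&(np.hypot(P[:,0]-.496,P[:,1])<.07)];print("C rim",(m.min(0)+m.max(0))/2,np.ptp(m,0))
p,d=snapshot("wrist");save(p,"w26")
E
```

```text
tcp_pos: [0.4599, -0.3596, 0.1177]
tool_rot: [0.983, -0.051, 0.176, 0.012]
force: [0.3, -0.1, -0.3]
finger_gap: 0.348
t: 52.15
tcp_pos: [0.4599, -0.3595, 0.1168]
tool_rot: [0.983, -0.052, 0.175, 0.011]
force: [-1.3, -0.9, 5.6]
finger_gap: 0.096
t: 52.85
tcp_pos: [0.4607, -0.36, 0.2197]
tool_rot: [0.983, -0.051, 0.177, 0.013]
force: [0.2, -0.1, -0.0]
finger_gap: 0.097
t: 53.35
tcp_pos: [0.4592, -0.3578, 0.2954]
tool_rot: [0.983, -0.051, 0.174, 0.01]
force: [-0.5, 0.7, -1.1]
finger_gap: 0.097
C rim [0.49488148 0.00100297 0.0949008 ] [0.06108073 0.06132154 0.0089941 ]
```

View pics/w26.png

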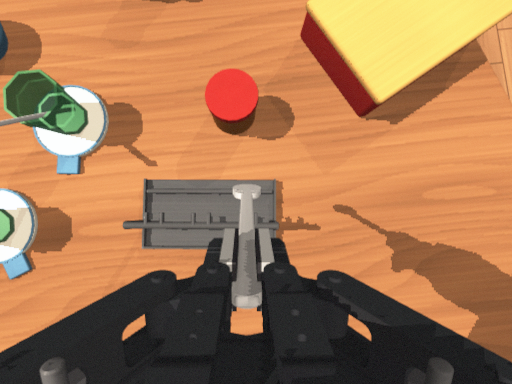

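View pics/t5.png

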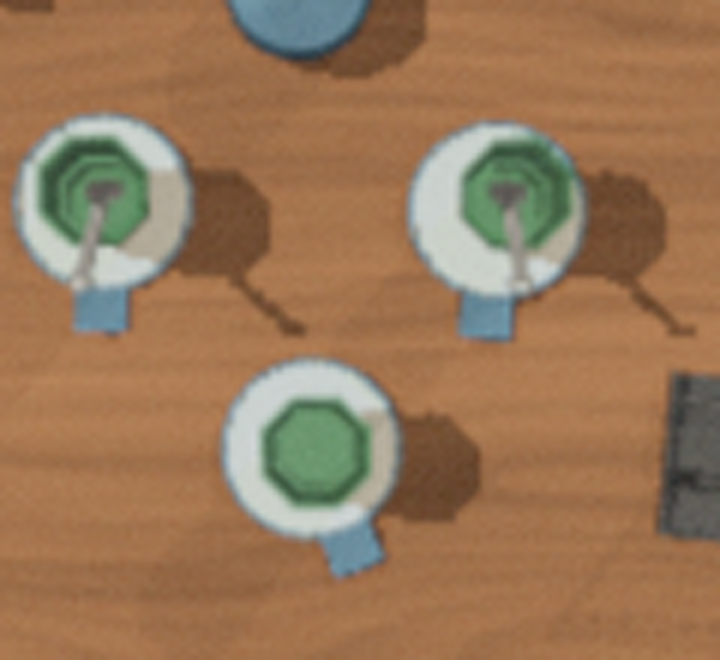

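Run:
```python
from h import *
p,d=snapshot("top");ci=camera_info("top");P=cloud(ci,d).reshape(-1,3)
hsv=cv2.cvtColor(p,cv2.COLOR_BGR2HSV)
for n,(x,y) in dict(A=(.646,.126),B=(.645,-.115),C=(.496,0)).items():
  r=np.hypot(P[:,0]-x,P[:,1]-y)
  m=P[(P[:,2]>.088)&(P[:,2]<.103)&(r<.05)];print(n,"rim",((m.min(0)+m.max(0))/2).round(4),np.ptp(m,0).round(3),end=" ")
  # saucer: white+edge pixel mask contour hull -> min enclosing circle
  cpx=w2pix(ci,[[x,y,.008]])[0]
  wood=((hsv[...,0]<22)&(hsv[...,1]>95)).astype(np.uint8)
  w=((hsv[...,1]<70)&(hsv[...,2]>120)).astype(np.uint8)
  Y,X=np.where(w);k=np.hypot(X-cpx[0],Y-cpx[1])<17
  (c,rad)=cv2.minEnclosingCircle(np.c_[X[k],Y[k]].astype(np.float32));print("saucer",c,rad,pix2w(ci,*c,.008).round(4))
```

```text
A rim [0.6457 0.1265 0.0948] [0.062 0.062 0.013] saucer (216.8235321044922, 184.0) 15.756573677062988 [0.6426 0.1279 0.008 ]
B rim [ 0.6425 -0.1163  0.0956] [0.059 0.062 0.014] saucer (282.45849609375, 184.7178497314453) 15.273927688598633 [ 0.6384 -0.1122  0.008 ]
C rim [0.4949 0.001  0.0955] [0.061 0.061 0.011] saucer (251.52984619140625, 224.55970764160156) 15.634827613830566 [0.494 0.002 0.008]
```

```bash
python3 -m inch '[[1,[0.05,-0.5,0],[0,0,0]],[1,[0.05,-1,0],[0,0,0]],[1,[0.05,-1,0],[0,0,0]]]' |tail -4;python3 -m inch '[[1,[0,-0.5,0],[0,0,0]],[1,[0,-1,0],[0,0,0]],[1,[0,-1,0],[0,0,0]]]' |tail -4
python3 - <<'E'
from h import *
Rt=rotd(-68.2,20,21.8)
go([.4684,-.09,.295],Rt);go([.4684,-.0103,.285],Rt);yaws()
E
```

```text
tcp_pos: [0.473, -0.2523, 0.2952]
tool_rot: [0.984, -0.049, 0.172, 0.006]
force: [0.7, -0.7, -0.9]
finger_gap: 0.094
tcp_pos: [0.4835, -0.1537, 0.2955]
tool_rot: [0.984, -0.049, 0.172, 0.008]
force: [-0.3, -0.3, -0.5]
finger_gap: 0.096
tcp [ 0.4835 -0.1537  0.2955] t 54.1 gap 0.096 F [-0.3 -0.3 -0.5] | shift [-0.202 -0.619 -0.067] turn [ 0.0257  0.0003 -0.0717]
tcp [ 0.4835 -0.1537  0.2955] t 54.1 gap 0.096 F [-0.3 -0.3 -0.5] | shift [-0.31  -1.412  0.002] turn [ 0.0257  0.0003 -0.0717]
tool x [ 0.936 -0.093  0.34 ] y [-0.098 -0.995 -0.002] z [ 0.339 -0.032 -0.94 ] q [-0.63  0.17  1.88  0.24  0.81  0.89]
```

```bash
python3 -m inch '[[1,[-0.1,-0.3,-0.07],[0.0257,0,-0.0717]],[1,[-0.2,-0.62,-0.07],[0.0257,0,-0.0717]],[1,[-0.2,-0.62,-0.07],[0.0257,0,-0.0717]],[1,[-0.2,-0.62,-0.07],[0.0257,0,-0.0717]],[1,[-0.2,-0.62,-0.07],[0.0257,0,-0.0717]],[1,[-0.2,-0.62,-0.07],[0.0257,0,-0.0717]]]' |tail -4
python3 - <<'E'
from h import *
Rt=rotd(-68.2,20,21.8)
go([.4684,-.0103,.285],Rt);yaws()
E
```

```text
tcp_pos: [0.4707, -0.0968, 0.2963]
tool_rot: [0.968, 0.183, 0.171, -0.03]
force: [-0.1, 0.0, -0.6]
finger_gap: 0.095
tcp [ 0.4707 -0.0968  0.2963] t 54.7 gap 0.095 F [-0.1  0.  -0.6] | shift [ 0.238 -0.814  0.203] turn [ 0.0012 -0.     -0.001 ]
tool x [0.875 0.343 0.342] y [ 0.363 -0.932  0.005] z [ 0.321  0.12  -0.94 ] q [-0.62  0.15  1.9   0.36  0.93  0.38]
```

```bash
python3 -m inch '[[1,[0.12,-0.4,0.1],[0,0,0]],[1,[0.24,-0.81,0.2],[0,0,0]],[1,[0.24,-0.81,0.2],[0,0,0]],[1,[0.24,-0.81,0.2],[0,0,0]],[1,[0.24,-0.81,0.2],[0,0,0]]]' |tail -4
python3 - <<'E'
from h import *
Rt=rotd(-68.2,20,21.8)
go([.4684,-.0103,.205],Rt);yaws()
p,d=snapshot("wrist");ci=camera_info("wrist");save(p,"w27",0,0,512,384,1.5)
P=cloud(ci,d).reshape(-1,3)
m=P[(P[:,2]>.090)&(P[:,2]<.1)&(np.hypot(P[:,0]-.496,P[:,1])<.06)]
if len(m)>20:print(len(m),(m.min(0)+m.max(0))/2,np.ptp(m,0))
E
```

```text
tcp_pos: [0.4693, -0.011, 0.2861]
tool_rot: [0.967, 0.183, 0.172, -0.029]
force: [-0.1, 0.3, -1.0]
finger_gap: 0.096
tcp [ 0.4693 -0.011   0.2861] t 55.2 gap 0.096 F [-0.1  0.3 -1. ] | shift [-0.284 -0.016  0.76 ] turn [ 0.0015 -0.0003 -0.0008]
tool x [0.874 0.344 0.344] y [ 0.364 -0.931  0.007] z [ 0.323  0.119 -0.939] q [-0.42  0.13  1.96  0.33  0.83  0.58]
516 [ 0.4962769  -0.00061505  0.09490869] [0.06402196 0.06392896 0.00981393]
```

View pics/w27.png

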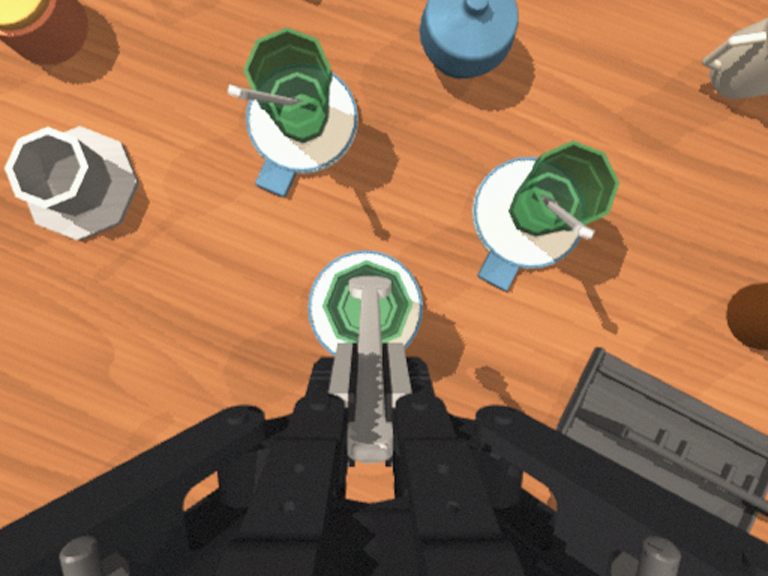

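The bowl is over glass C, at (370,288) in the 1.5x view. Lowering.

```bash
python3 -m inch '[[1,[-0.14,-0.01,0.38],[0,0,0]],[1,[-0.28,-0.01,0.76],[0,0,0]],[1,[-0.28,-0.01,0.76],[0,0,0]],[1,[-0.28,-0.01,0.76],[0,0,0]],[1,[-0.28,-0.01,0.76],[0,0,0]]]' |tail -4
python3 - <<'E'
from h import *
Rt=rotd(-68.2,20,21.8)
go([.4690,-.0108,.124],Rt)
E
```

```text
tcp_pos: [0.4698, -0.0109, 0.2067]
tool_rot: [0.967, 0.183, 0.173, -0.028]
force: [0.8, 0.2, 0.6]
finger_gap: 0.102
tcp [ 0.4698 -0.0109  0.2067] t 55.8 gap 0.102 F [0.8 0.2 0.6] | shift [-0.293 -0.012  0.773] turn [ 0.0018 -0.0006 -0.0007]
```

```bash
python3 -m inch '[[1,[-0.1,-0.01,0.25],[0,0,0]],[1,[-0.2,-0.01,0.5],[0,0,0]],[1,[-0.26,-0.01,0.68],[0,0,0]],[1,[-0.29,-0.01,0.77],[0,0,0]],[1,[-0.29,-0.01,0.77],[0,0,0]],[1,[-0.29,-0.01,0.77],[0,0,0]],[1,[-0.29,-0.01,0.77],[0,0,0]]]' |tail -4
python3 - <<'E'
from h import *
p,d=snapshot("wrist");save(p,"w28",0,0,512,384,1.5)
E
python3 -m inch '[[0.7,[0,0,0],[0,0,0]],[0.6,[0,0,0],[0,0,0]],[0.4,[0,0,0],[0,0,0]],[0.2,[0,0,0],[0,0,0]],[0,[0,0,0],[0,0,0]],[-0.2,[0,0,0],[0,0,0]],[-0.2,[0,0,0],[0,0,0]],[-0.2,[0,0,0],[0,0,0]],[-0.2,[0,0,0],[0,0,0]],[-0.2,[0,0,0],[0,0,0]]]' |tail -4
python3 - <<'E'
from h import *
p,d=snapshot("wrist");save(p,"w29",0,0,512,384,1.5)
E
```

```text
tcp_pos: [0.4689, -0.0103, 0.1242]
tool_rot: [0.967, 0.183, 0.174, -0.028]
force: [1.2, -0.5, -0.5]
finger_gap: 0.092
tcp_pos: [0.4673, -0.0096, 0.1226]
tool_rot: [0.967, 0.183, 0.172, -0.029]
force: [0.5, -1.0, 0.8]
finger_gap: 0.599
```

View pics/w29.png

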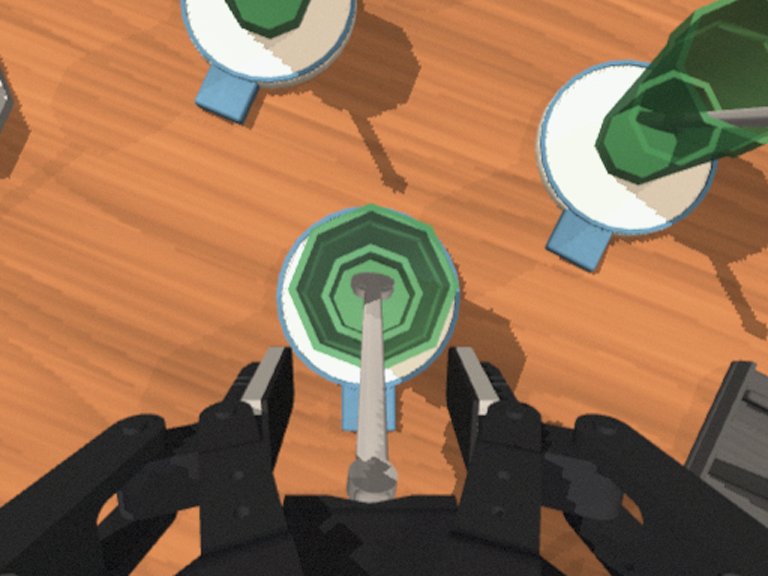

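Released, with the handle over the tab. I'll back out along the tool axis and check everything.

```bash
python3 -m inch '[[-0.2,[0,0,-0.3],[0,0,0]],[-0.2,[0,0,-0.6],[0,0,0]],[-0.2,[0,0,-1],[0,0,0]],[-0.2,[0,0,-1],[0,0,0]],[-0.2,[0,0,-1],[0,0,0]]]' |tail -4;python3 -m inch '[[-0.2,[0,0.5,-0.3],[0,0,0]],[-0.2,[0.2,1,-0.7],[0,0,0]],[-0.2,[0.2,1,-0.7],[0,0,0]],[-0.2,[0.2,1,-0.7],[0,0,0]]]' |tail -4;python3 -m inch '[[-0.2,[0,0.5,0],[0,0,0]],[-0.2,[0,1,0],[0,0,0]],[-0.2,[0,1,0],[0,0,0]],[-0.2,[0,1,0],[0,0,0]],[-0.2,[0,1,0],[0,0,0]],[-0.2,[0,1,0],[0,0,0]]]' |tail -4
python3 - <<'E'
from h import *
p,d=snapshot("top");ci=camera_info("top");save(p,"t6",200,150,320,260,6);P=cloud(ci,d).reshape(-1,3)
p2,d2=snapshot("scene");ci2=camera_info("scene");save(p2,"s10",90,120,370,290,2.8);P2=cloud(ci2,d2).reshape(-1,3)
az=dict(A=178.7,B=174,C=201.8);S=dict(A=(.6445,.1276),B=(.641,-.112),C=(.4955,.0015))
for n,(x,y) in dict(A=(.646,.126),B=(.645,-.115),C=(.496,0)).items():
  for nm,Q in (("top",P),("scene",P2)):
    r=np.hypot(Q[:,0]-x,Q[:,1]-y)
    m=Q[(Q[:,2]>.088)&(Q[:,2]<.103)&(r<.05)];k=Q[(Q[:,2]>.145)&(Q[:,2]<.18)&(r<.1)]
    print(n,nm,"rim",((m.min(0)+m.max(0))/2).round(4),len(m),"spoon",len(k),k.mean(0).round(4) if len(k) else "")
    if len(k):
        a=np.radians(az[n]);v=k.mean(0)[:2]-S[n];print("   along tab",v@[np.cos(a),np.sin(a)],"across",v@[-np.sin(a),np.cos(a)])
for s in saucers(p,ci): print(s[0],s[2])
for nm,(u0,v0,u1,v1) in dict(sugar=(236,134,264,162),jam=(342,176,367,200),tin=(126,172,153,198)).items():
    q=cloud(ci,d)[v0:v1,u0:u1].reshape(-1,3);q=q[(q[:,2]>.03)&(q[:,2]<.2)];print(nm,np.median(q,0).round(3))
E
```

```text
tcp_pos: [0.4354, -0.0218, 0.2174]
tool_rot: [0.967, 0.183, 0.173, -0.028]
force: [-0.2, -0.5, -0.0]
finger_gap: 0.597
tcp_pos: [0.4695, -0.1196, 0.291]
tool_rot: [0.967, 0.182, 0.174, -0.027]
force: [-0.0, -0.2, -0.8]
finger_gap: 0.597
tcp_pos: [0.502, -0.2069, 0.2893]
tool_rot: [0.967, 0.184, 0.171, -0.031]
force: [0.3, -0.2, -0.2]
finger_gap: 0.6
A top rim [0.6457 0.1267 0.0945] 69 spoon 15 [0.5923 0.1283 0.159 ]
   along tab 0.05221241396587629 across 0.0004579776421834187
A scene rim [0.6472 0.1255 0.0954] 181 spoon 32 [0.593  0.1253 0.1555]
   along tab 0.0513896445277895 across 0.003435121010128851
B top rim [ 0.6423 -0.1163  0.0954] 75 spoon 13 [ 0.5881 -0.1104  0.1587]
   along tab 0.05276673441589343 across 0.003926029547950443
B scene rim [ 0.6423 -0.1173  0.0954] 206 spoon 34 [ 0.5896 -0.1126  0.1554]
   along tab 0.051078642874006 across 0.0059560524964912265
C top rim [0.4949 0.001  0.0975] 64 spoon 16 [ 0.4448 -0.0179  0.1579]
   along tab 0.05425776798267237 across -0.0008148626605870117
C scene rim [ 0.497  -0.0005  0.095 ] 165 spoon 28 [ 0.4458 -0.0206  0.1554]
   along tab 0.05433923441708287 across 0.0020565937334552746
[164.59404888 126.78746015] [0.85620664 0.32077767 0.008     ]
[217.28311688 184.52727273] [0.64067793 0.12617151 0.008     ]
[279.14705882 186.60427807] [ 0.63151377 -0.1000128   0.008     ]
[165.67272727 221.35064935] [0.50784373 0.31356258 0.008     ]
[250.85683297 224.89804772] [0.49283373 0.0044559  0.008     ]
sugar [0.768 0.009 0.058]
jam [ 0.626 -0.349  0.078]
tin [0.64  0.398 0.057]
```

View pics/t6.png

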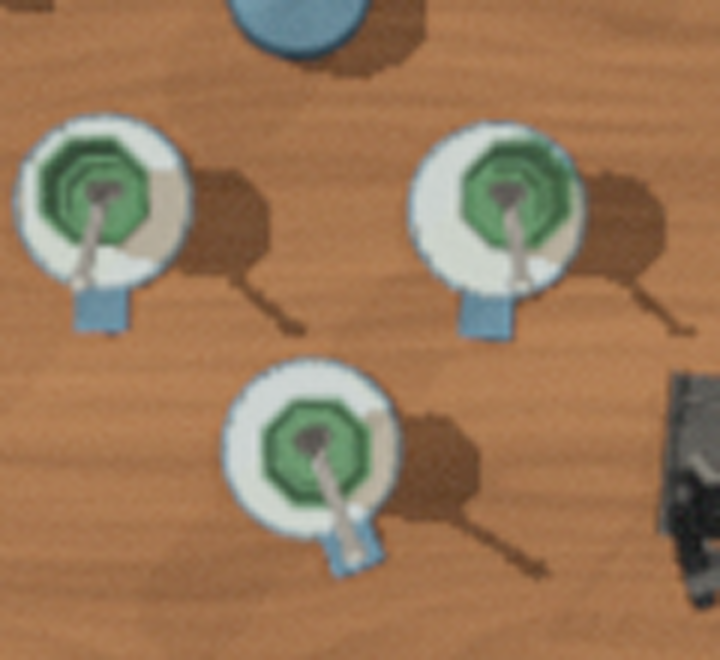

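View pics/s10.png

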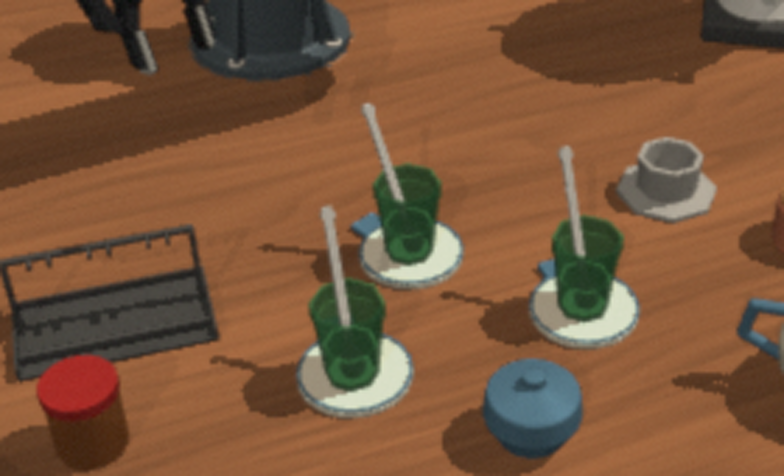

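Everything checks out, so I'm handing in.

```bash
python3 -c "
from station import *
print(sense()['t']);print(sign_off())"
```

```text
59.15
the job is handed in; nothing more can be done
None
```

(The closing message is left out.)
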